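# Clamp the brake pads for dressing

## Robot

A 6-joint arm with a two-finger parallel gripper is mounted at the origin on the work surface. World frame = base frame: x ahead of the robot, y to its left, z up, the work surface at z = 0. Lengths are in mm, angles in rad, forces in N, time in s.
With the tool pointing down it reaches from about 400 to 825 mm from the base axis. Payload 7 kg.
Tool frame: the origin (TCP) lies midway between the tips of the shut fingers; the grasp point (between the pads) lies r.pinch_z behind it (r.pinch_z is the distance from the TCP to the grasp point, in mm); x points along the fingers, z is the direction in which the jaws open and shut, and the axes are right-handed (so a half turn about x gives the same grasp; the last joint's range is limited). The gripper opens to 85 mm and grips with 20 to 120 N. Pads are 22 mm wide; open, the fingers measure 114 mm over their backs; the gripper's body (76 mm by 85 mm) begins 54 mm behind the grasp point. The pads swing forward as they close: fully open they stand 13 mm farther back than shut.
Start: joints at [-0.866, 0.359, 0.012, 0, -1.224, -0.288], TCP at [273.236, -617.201, 231.302] pointing down, gripper open.
Joint ranges: [-3.07, 3.07], [-1.43, 2.12], [-1.02, 1.25], [-3.03, 1.67], [-3.05, -0], [-3.03, 3.03]. Speed limits (rad/s): [2.39, 2.39, 3.01, 3.14, 3.14, 3.14].

## Interface

Orientations are given as a unit quaternion [w, x, y, z].
In Python, from cell import r, vision gives the robot as it stands. The module is installed in compiled form; this text tells all that it offers.
- The arm moves only by the shell command python3 -m pendant 'ROWS' [OPENING] [FORCE]. ROWS is text: rows parted by semicolons, each of 4 numbers parted by spaces: the shift along the tool's x, y, z in units of 40 mm (1.0 is 40 mm), then the turn about the tool's x in degrees. A call has 1 to 10 rows; each row shifts and turns the commanded pose from where the row before left it, along the tool's axes as they then stand; what a row does not reach is not made up. A row lasts 1/10 s, in which the tool goes at most 50 mm and 8.59 degrees, less where a joint would pass 70% of its speed; a pose out of reach is approached as far as the arm can. A call is refused whole if a number of a shift passes 1 or a number of a turn 8.59, either way. A call with a gripper value outside its range is refused whole. OPENING is the closure, from 0 (fully open) to 1 (shut), set as the call begins (- or left out, the last holds). The fingers move at their own pace and stop on an object; FORCE is the grip in N (left out, the last holds). Time passes only in rows, so rows that do not move let the fingers close. It gives the time, the measured TCP pose, the force and the opening at its end, in the units of the state.
- r.read_state(): the state, without advancing time (a new reading comes with each control period).
- vision.get_image(name): name is "scene" or "top" or "wrist"; returns a dict with "img" (420x560x3 uint8, red, green, blue), "camera_matrix" (3x3 intrinsics, pixels), "rvec" (rotation vector, rad) and "tvec" (3), from world to camera coordinates, as OpenCV has them. Camera axes: x right, y down, z forward; pixel columns grow to the right and rows downward; lengths in mm; the calibration is good to about 2 mm. A picture is of the moment at which its call begins. There is no depth.
- r.sign_off(): hands the job in, once; it reports no verdict.
The state is a dict: "clock": time; "joints": joint angles; "qd": joint speeds; "joint_efforts": joint torques, N m; "eef_pos": TCP position; "orientation": TCP orientation; "ft_force": force on the tool from outside, world axes, zero at the start; "ft_torque": the same for the moment, N m; "width": opening from 0.0 (shut) to 1.0 (fully open).
Only numpy, scipy, OpenCV 4.12 (cv2) and the standard library are available. Lean on these libraries where they do the work, as an engineer would, in place of code of your own. Each camera call takes 0.05 s, during which the arm holds its last target.

## Task

Lift the lid off the aluminium parts tin by its knob and set it flat on the bench, then lay every brake pad from the tin flat across the narrow raised rest of the clamp, side by side and square to the fence. Flip the ratchet's thumb tab over to the tightening side and swing the handle back and forth until the jaw is wound fully home and holds the pads against the fence. Finally put the lid back on the tin so that it sits level in place, and leave the other tools on the bench where they are.

Things in the scene. Friction and masses are not known exactly. Their poses are not given: they have to be found in the camera images.
- rest_mid (a point): Middle of the top of the clamp's narrow steel rest, 70 mm above the bench; 34 mm wide (x), 210 mm long (y). x points level across the rest to the fence, y along it, z up. The clamp is bolted down; its 12 mm base plate spans x -100 to 90, y -165 to 235 mm. Pads lie across the rest, their long side along x, between jaw (face at x -62 mm when open) and fence (face at x +48 mm)
- fence_mid (a point): Middle of the top edge of the fixed fence's face, the upright dark steel wall along the far side of the rest, 92 mm above the bench; axes as rest_mid
- jaw_face (a point): Middle of the face of the jaw's sprung pressure bar (220 mm long along the rest, 26 mm high, its top 92 mm above the bench); axes as rest_mid. It gives up to 8 mm against a light spring (1.5 N per mm)
- ratchet_axis (a point): Point on the ratchet's upright turning axis at the top of its round head (92 mm across), 114 mm above the bench; at x -50, y +180 mm in the axes of rest_mid; its axes are the same
- jaw (a joint): Travel of the jaw in m: 0 open, growing towards the fence, 0.030 fully home (hard stop). Moved only by the ratchet, 6.5 mm per rad of its toothed wheel; stays where it is left. The bar meets pads that lie against the fence at about 0.026 and is pressed back over the last 4 mm
- handle (a joint): Angle of the ratchet handle, -0.6 to 0.6 rad, a stop at each end. At 0 it points from the ratchet axis along -x of rest_mid, towards the robot. Grows anticlockwise seen from above (grip moves to -y). With the tab at tighten, growing angles wind the jaw in, falling ones click back freely. Wheel teeth are 0.449 rad apart: a swing of 1.1 rad gains 2. Driving takes about 5 N at the grip
- handle_grip (a point): Point 145 mm above the bench on the handle's upright round black grip, 24 mm across, from 110 to 168 mm above the bench, 180 mm from the ratchet axis. x points along the handle to the ratchet axis, z up. The flat bar under it has its top 110 mm above the bench
- selector (a joint): Angle of the ratchet's pawl rocker in rad: 0 to 0.25 is loosen (it starts so), 0.55 to 0.8 is tighten; it snaps over to either side at 0.4. Grows as the thumb tab swings anticlockwise about its pivot seen from above: the tab then moves towards -y of rest_mid, from left to right as the robot sees it
- selector_tab (a point): Point 140 mm above the bench on the ratchet's upright thumb tab, 10 by 12 mm, from 120 to 154 mm above the bench. Its pivot is on the handle, 62 mm from the ratchet axis; the tab is 45 mm from the pivot on the grip's side. At selector 0.4 it is over the handle's middle line, at 0 and 0.8 swung 0.4 rad (17 mm) to either side. 3 to 6 N flips it; it turns with the handle
- lid_knob (a point): Centre of the black knob on the loose aluminium lid: 20 mm wide (lid's x), 48 long (y), 30 high. Lid plate 128 (x) by 244 mm (y), its top 19 mm below this point; a 98 by 214 mm step under it, 5 mm deep, drops into the tin's mouth with 7 mm to spare all round. The point is 67 mm above tin_in when on the tin, 28 mm above the bench when on the bench. 0.25 kg
- tin_in (a point): Centre of the inner floor of the open aluminium parts tin, 4 mm above the bench. The tin is bolted down, 120 mm (x) by 236 mm (y) outside and 48 mm high, walls 4 mm thick; x, y are its own axes, z up
- pad1_mid (a point): Centre, half-way up, of a brake pad: flat bar 84 mm long (x), 38 wide (y), 16 thick (z), a dark steel back plate below a grey friction block, 0.18 kg. Two or three lie flat in the tin in a row along the tin's y, 66 mm apart or more; an absent one reads None
- pad2_mid (a point): Centre, half-way up, of a brake pad: flat bar 84 mm long (x), 38 wide (y), 16 thick (z), a dark steel back plate below a grey friction block, 0.18 kg. Two or three lie flat in the tin in a row along the tin's y, 66 mm apart or more; an absent one reads None
- pad3_mid (a point): Centre, half-way up, of a brake pad: flat bar 84 mm long (x), 38 wide (y), 16 thick (z), a dark steel back plate below a grey friction block, 0.18 kg. Two or three lie flat in the tin in a row along the tin's y, 66 mm apart or more; an absent one reads None
- screwdriver: Not part of the job, leave alone: screwdriver, 200 mm long, lying on the bench. Origin at its underside
- wrench: Not part of the job, leave alone: open spanner, 180 mm long, lying on the bench. Origin at its underside
- can: Not part of the job, leave alone: grey closed can, 64 mm across and 150 mm tall, standing on the bench. Origin at its underside
- bearing: Not part of the job, leave alone: steel bearing ring, 72 mm across and 22 mm high, lying flat on the bench. Origin at its underside
- socket: Not part of the job, leave alone: steel socket, 32 mm across and 60 mm tall, standing on the bench. Origin at its underside
- pliers: Not part of the job, leave alone: pliers, about 135 mm long, lying on the bench. Origin at its underside

How it is judged (in metres and radians):
On the way, in this order (a step that is already met when the one before it is completed fails the run):
1. the lid lies flat on the bench, off the tin and let go (height (world z) of lid_knob below 0.036 m and angle between lid_knob's own z axis and vertical below 0.06 rad and horizontal distance between lid_knob and tin_in above 0.1 m and linear speed of lid below 0.03 m/s and contact force between lid and the fingers below 0.1 N), for 0.2 s.
2. every pad that is there lies flat across the rest, square to the fence within 0.2 rad, with the jaw still open (x of pad1_mid in the frame of rest_mid between -0.016 and 0.012 m and y of pad1_mid in the frame of rest_mid between -0.1 and 0.1 m and z of pad1_mid in the frame of rest_mid between 0.004 and 0.012 m and (angle between pad1_mid's own z axis and vertical below 0.1 rad or angle between pad1_mid's own z axis and vertical above 3.04 rad) and angle between the x axis of each of pad1_mid, pad2_mid, pad3_mid and the x axis of rest_mid, either way round below 0.2 rad and contact force between each of pad1, pad2, pad3 and the fingers below 0.1 N and x of pad2_mid in the frame of rest_mid between -0.016 and 0.012 m and y of pad2_mid in the frame of rest_mid between -0.1 and 0.1 m and z of pad2_mid in the frame of rest_mid between 0.004 and 0.012 m and (angle between pad2_mid's own z axis and vertical below 0.1 rad or angle between pad2_mid's own z axis and vertical above 3.04 rad) and x of pad3_mid in the frame of rest_mid between -0.016 and 0.012 m and y of pad3_mid in the frame of rest_mid between -0.1 and 0.1 m and z of pad3_mid in the frame of rest_mid between 0.004 and 0.012 m and (angle between pad3_mid's own z axis and vertical below 0.1 rad or angle between pad3_mid's own z axis and vertical above 3.04 rad) and value of joint jaw below 0.016 m), for 0.2 s.
3. the jaw is wound in beyond 27 mm and holds the pads against the fence (x of pad1_mid in the frame of rest_mid between 0 and 0.012 m and y of pad1_mid in the frame of rest_mid between -0.1 and 0.1 m and z of pad1_mid in the frame of rest_mid between 0.004 and 0.012 m and (angle between pad1_mid's own z axis and vertical below 0.1 rad or angle between pad1_mid's own z axis and vertical above 3.04 rad) and angle between the x axis of each of pad1_mid, pad2_mid, pad3_mid and the x axis of rest_mid, either way round below 0.2 rad and contact force between each of pad1, pad2, pad3 and the fingers below 0.1 N and x of pad2_mid in the frame of rest_mid between 0 and 0.012 m and y of pad2_mid in the frame of rest_mid between -0.1 and 0.1 m and z of pad2_mid in the frame of rest_mid between 0.004 and 0.012 m and (angle between pad2_mid's own z axis and vertical below 0.1 rad or angle between pad2_mid's own z axis and vertical above 3.04 rad) and x of pad3_mid in the frame of rest_mid between 0 and 0.012 m and y of pad3_mid in the frame of rest_mid between -0.1 and 0.1 m and z of pad3_mid in the frame of rest_mid between 0.004 and 0.012 m and (angle between pad3_mid's own z axis and vertical below 0.1 rad or angle between pad3_mid's own z axis and vertical above 3.04 rad) and value of joint jaw above 0.027 m), for 0.2 s.
At the end, for the whole second after the job is handed in: Every pad present lies flat on the rest (centre 0 to 12 mm past its middle towards the fence, within 100 mm along it, square within 0.2 rad), the jaw has travelled over 27 mm, and the lid sits in the tin's mouth (centred within 12 mm, level within 0.05 rad); all let go (all of step 3 and horizontal distance between lid_knob and tin_in below 0.012 m and z of lid_knob in the frame of tin_in between 0.063 and 0.0705 m and angle between lid_knob's own z axis and vertical below 0.05 rad and contact force between lid and the fingers below 0.1 N and linear speed of lid below 0.03 m/s); the robot touches nothing.
It fails at once if another tool on the bench is moved by more than 50 mm (distance of any of screwdriver, wrench, can, bearing, socket, pliers from where it was at the start of the episode above 0.05 m).
Of pad1, pad2, pad3 only 2 to 3 are there at a start; the rules pass over those that are not, and their reading is None.
At some moment in a run one of lid may be knocked a few centimetres aside while the robot is not near it.
Once in a run the grip may slacken for a moment while it holds something.
It also fails if it takes over 210 s, if anything falls off the work surface, if the arm or the gripper's body presses on something with over 40 N, if the wrist force passes 120 N, or if a joint passes its speed limit or range.

## Working session

There is one attempt and no reset: what is moved stays moved. The work goes in short steps, Python scripts to look and compute and a shell command to move; the robot and the scene stay as the last step left them, time stands still between calls to the robot, and variables do not carry over. Pictures are saved under pics/ and viewed, and the job is handed in when it is done.

```bash
mkdir -p pics; cat > h.py <<'E'
import numpy as np,cv2
from cell import r,vision
def get(n,f=None):
    d=vision.get_image(n)
    if f: cv2.imwrite('pics/'+f,d['img'][:,:,::-1])
    return d
def cam(d):
    R,_=cv2.Rodrigues(np.array(d['rvec'],float)); t=np.array(d['tvec'],float).ravel()
    return np.array(d['camera_matrix'],float),R,t
def px2w(d,uv,z):
    K,R,t=cam(d); uv=np.atleast_2d(np.array(uv,float))
    rays=(R.T@np.linalg.inv(K)@np.c_[uv,np.ones(len(uv))].T).T; c=-R.T@t
    return c+rays*((z-c[2])/rays[:,2])[:,None]
def w2px(d,P):
    K,R,t=cam(d); return cv2.projectPoints(np.atleast_2d(np.array(P,float)),np.array(d['rvec'],float),t,K,None)[0].reshape(-1,2)
E
python3 - <<'E'
from h import *
for n in ['scene','top','wrist']:
    d=get(n,n+'0.png'); K,R,t=cam(d); print(n,K[0],K[1],-R.T@t, R[2])
s=r.read_state();print(s, r.pinch_z)
E
```

```text
scene [380.00069615   0.         275.80788568] [  0.         380.00069615 211.94007264] [888.32497545 642.64060944 775.37694476] [-0.32188223 -0.64357725 -0.69440633]
top [492.95487001   0.         287.51008268] [  0.         492.95487001 223.41128171] [ 348.87314752   24.00994678 1431.0731569 ] [ 0.16955136  0.01696343 -0.98537535]
wrist [363.34491653   0.         283.7390622 ] [  0.         363.34491653 213.46128383] [ 211.11475567 -644.89814502  372.5548043 ] [ 0.24508755  0.11014088 -0.96322431]
{'clock': 0.15, 'joints': array([-8.65871396e-01,  3.59214260e-01,  1.12858845e-02, -2.30056910e-04,
       -1.22411913e+00, -2.88090521e-01]), 'qd': array([ 0.00061919, -0.00162872,  0.00208509,  0.00153903,  0.00020395,
       -0.00054967]), 'joint_efforts': array([-1.89518803e-03, -5.83875346e+01,  2.93650961e+01,  6.94059893e+00,
       -4.32443994e-03, -3.04545338e-06]), 'eef_pos': array([ 273.10271676, -616.89057832,  230.59579093]), 'orientation': array([ 0.38594647, -0.59221817,  0.3855478 ,  0.59302264]), 'ft_force': array([ 0.03089337, -0.12001568, -0.12786305]), 'ft_torque': array([ 0.04439574, -0.0224219 , -0.01488765]), 'width': 1.002858670392611} 18.700000000000003
```

View pics/top0.png

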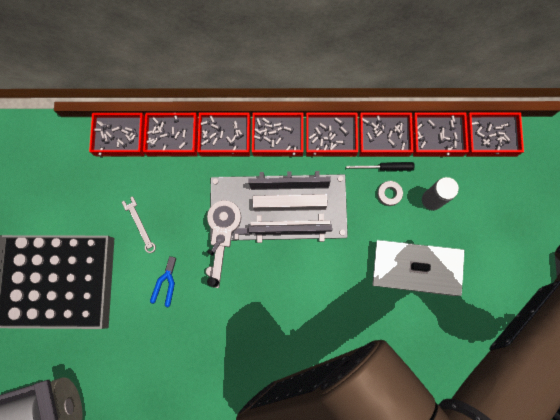

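View pics/scene0.png

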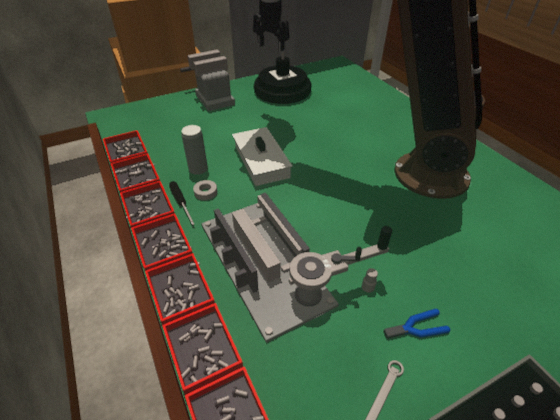

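View pics/wrist0.png

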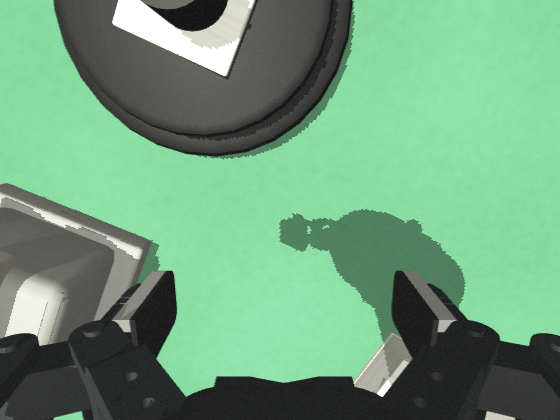

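```bash
python3 - <<'E'
from h import *
d=get('top'); im=d['img'][:,:,::-1]
cv2.imwrite('pics/c1.png',cv2.resize(im[165:300,195:355],None,fx=5,fy=4.4444*1.0,interpolation=cv2.INTER_CUBIC)[:600])
cv2.imwrite('pics/c2.png',cv2.resize(im[160:310,340:480],None,fx=4,fy=4,interpolation=cv2.INTER_CUBIC))
d=get('scene'); im=d['img'][:,:,::-1]
cv2.imwrite('pics/c3.png',cv2.resize(im[180:340,195:405],None,fx=3.75,fy=3.75,interpolation=cv2.INTER_CUBIC))
E
```

```text
(no output)
```

View pics/c1.png

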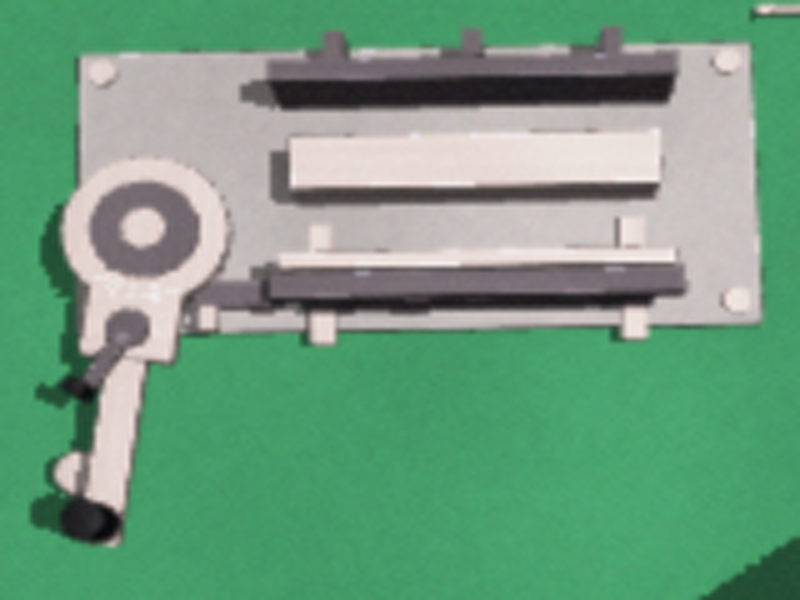

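View pics/c2.png

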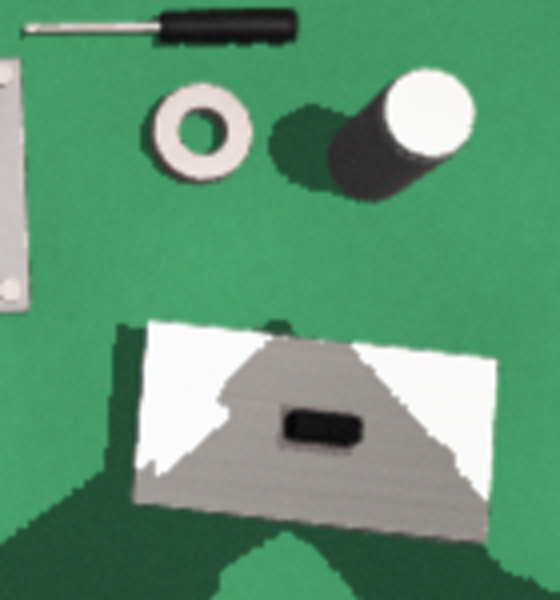

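View pics/c3.png

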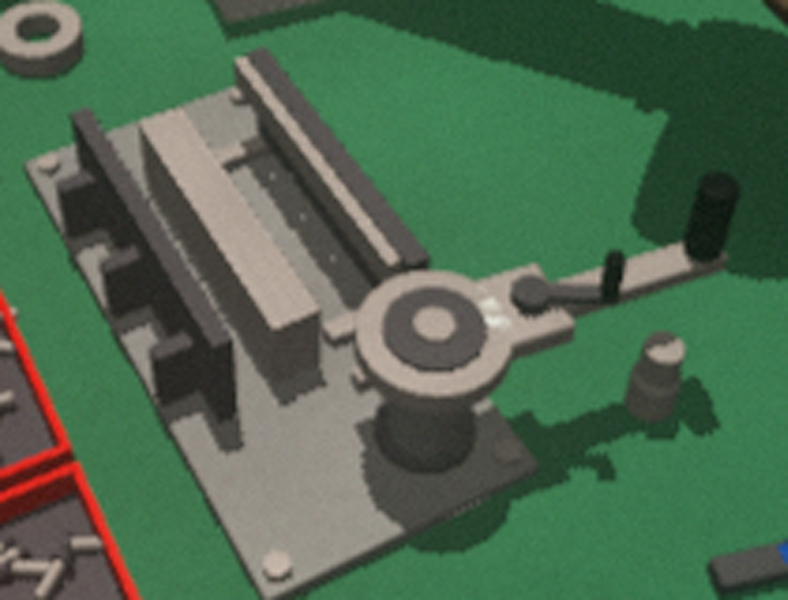

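```bash
cat >> h.py <<'E'
def crop(uv,x0,y0,fx,fy):
    uv=np.atleast_2d(np.array(uv,float)); return np.c_[(uv[:,0]+.5)/fx-.5+x0,(uv[:,1]+.5)/fy-.5+y0]
E
python3 - <<'E'
from h import *
d=get('top');np.set_printoptions(precision=1,suppress=True)
P=lambda uv,z:px2w(d,crop(uv,195,165,5,4.4444),z)
rt=P([(290,137),(660,130),(660,184),(291,188)],70);print('rest',rt[:,:2],rt.mean(0))
b=P([(80,56),(748,44),(760,322)],12);print('base',b)
dv=b[0]-b[1];print('yaw of y axis',np.degrees(np.arctan2(-dv[0],dv[1])),np.linalg.norm(dv))
print('axis',P([(144,227)],114)); print('grip top',P([(90,519)],168)); print('tab top',P([(76,382)],154)); print('jaw top edge',P([(280,266),(672,262)],92)); print('fence',P([(275,82),(670,74)],92));print('pivot',P([(127,327)],122))
Q=lambda uv,z:px2w(d,crop(uv,340,160,4,4),z)
l=Q([(149,320),(497,359),(487,543),(134,502)],52);print('lid',l,l.mean(0))
print([np.linalg.norm(l[i]-l[i-1]) for i in range(4)])
print('knob',Q([(322,427)],86))
k=l[0]+l[3]-l[1]-l[2];print('lid yaw',np.degrees(np.arctan2(-k[0],k[1])))
print('bearing',Q([(202,131)],22),'can top',Q([(430,112)],150),'sd',Q([(24,30),(298,25)],10))
s=get('scene');S=lambda uv,z:px2w(s,crop(uv,195,180,3.75,3.75),z)
print('scene rest',S([(142,123),(183,108),(318,310),(275,328)],70));print('axis',S([(434,323)],114),'grip',S([(718,182)],168),'tab',S([(613,256)],154),'socket',S([(663,350)],60), 'knob',px2w(s,[(261,139)],86))
print('joints',r.read_state()['joints'])
E
```

```text
rest [[663.2 146.8]
 [668.1 -62.6]
 [633.1 -62.4]
 [630.  145.7]] [648.6  41.9  70. ]
base [[ 732.   278.2   12. ]
 [ 740.7 -118.9   12. ]
 [ 553.3 -123.3   12. ]]
yaw of y axis 1.2571521387822662 397.2451027021678
axis [[596.4 221.5 114. ]]
grip top [[415.4 236.3 168. ]]
tab top [[496.1 248.5 154. ]]
jaw top edge [[576.1 148.9  92. ]
 [579.2 -67.2  92. ]]
fence [[693.6 153.8  92. ]
 [699.1 -67.1  92. ]]
pivot [[533.3 227.8 122. ]]
lid [[ 540.5 -204.1   52. ]
 [ 513.8 -446.1   52. ]
 [ 386.4 -432.2   52. ]
 [ 413.3 -190.5   52. ]] [ 463.5 -318.2   52. ]
[np.float64(127.9990590937762), np.float64(243.446658415335), np.float64(128.18406357149092), np.float64(243.19866666929772)]
knob [[ 462.9 -313.8   86. ]]
lid yaw -6.323808278868992
bearing [[ 684.2 -251.2   22. ]] can top [[ 666.9 -377.4  150. ]] sd [[ 764.  -123.7   10. ]
 [ 768.  -327.    10. ]]
scene rest [[665.1 -62.4  70. ]
 [632.9 -63.3  70. ]
 [630.9 144.8  70. ]
 [661.1 145.2  70. ]]
axis [[591.3 215.2 114. ]] grip [[414.5 236.7 168. ]] tab [[493.9 246.3 154. ]] socket [[451.8 263.1  60. ]] knob [[ 456.6 -324.    86. ]]
joints [-0.9  0.4  0.  -0.  -1.2 -0.3]
```

```bash
cat >> h.py <<'E'
from scipy.spatial.transform import Rotation as Ro
def plan(target,axis_deg):
    """target TCP world mm; axis_deg = world heading wanted for tool z (mod 180). prints turn (first) and shift after turn, in 40mm units"""
    s=r.read_state(); q=s['orientation']; R=Ro.from_quat([q[1],q[2],q[3],q[0]]).as_matrix()
    h=np.degrees(np.arctan2(R[1,2],R[0,2])); best=[]
    for k in (-180,0,180):
        dh=(axis_deg+k-h+180)%360-180
        best.append(dh)
    dh=min(best,key=abs); turn=-dh  # tool x is down
    R2=R@Ro.from_euler('x',turn,degrees=True).as_matrix()
    dd=np.array(target)-s['eef_pos']
    print('t %.2f pos %s head %.1f tilt %.2f | turn %.2f | shift then units %s (before-turn frame %s) w %.3f F %s j6 %.2f'%(s['clock'],s['eef_pos'].round(1),h,np.degrees(np.arccos(-R[2,0])),turn,(R2.T@dd/40).round(3),(R.T@dd/40).round(3),s['width'],s['ft_force'].round(1),s['joints'][5]))
E
python3 - <<'E'
from h import *
plan([463,-318,160],-6.3)
E
```

```text
t 0.35 pos [ 273.2 -617.1  231.1] head 113.9 tilt 0.02 | turn -59.82 | shift then units [ 1.779 -7.953 -3.896] (before-turn frame [ 1.779 -7.366  4.916]) w 1.005 F [-0.9 -0.3  0.3] j6 -0.29
```

```bash
python3 -m pendant '0 0 0 -8.55;0 0 0 -8.55;0 0 0 -8.55;0 0 0 -8.55;0 0 0 -8.55;0 0 0 -8.55;0 0 0 -8.55'
python3 -m pendant '0.2 -0.9 -0.43 0;0.2 -0.9 -0.43 0;0.2 -0.9 -0.43 0;0.2 -0.9 -0.43 0;0.2 -0.9 -0.43 0;0.2 -0.9 -0.43 0;0.2 -0.9 -0.43 0;0.2 -0.9 -0.43 0;0.18 -0.75 -0.46 0;0 0 0 0' 0.35
python3 - <<'E'
from h import *
plan([463,-318,160],-6.3)
get('wrist','w1.png');
E
```

```text
clock: 1.05
eef_pos: [273.2, -617.1, 231.2]
orientation: [0.037, -0.706, 0.036, 0.706]
ft_force: [0.6, 0.9, 0.6]
width: 1.004
clock: 2.05
eef_pos: [464.8, -315.3, 159.4]
orientation: [0.038, -0.706, 0.037, 0.706]
ft_force: [-0.1, 0.1, -0.7]
width: 0.648
t 2.05 pos [ 464.8 -315.3  159.4] head 173.9 tilt 0.04 | turn 0.23 | shift then units [-0.015  0.072  0.036] (before-turn frame [-0.015  0.072  0.037]) w 0.648 F [-0.1  0.1 -0.7] j6 0.14
```

View pics/w1.png

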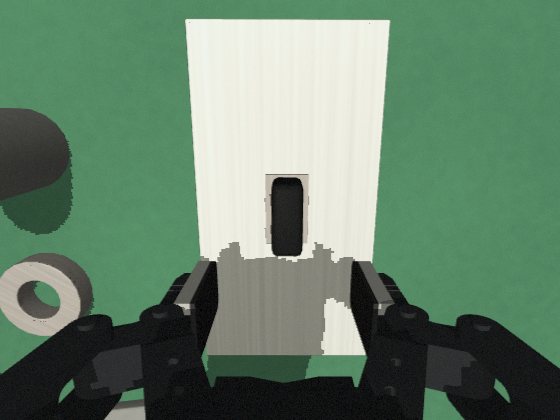

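```bash
python3 - <<'E'
from h import *
d=get('wrist')
print(px2w(d,[(186,19),(389,19)],52).round(1), px2w(d,[(287,178),(287,250),(272,215),(302,215)],86).round(1))
print(w2px(d,[[463,-318,86],[463,-318,52]]))
E
```

```text
[[ 511.4 -446.3   52. ]
 [ 386.  -433.    52. ]] [[ 459.  -346.4   86. ]
 [ 463.8 -300.5   86. ]
 [ 470.6 -324.4   86. ]
 [ 452.2 -322.4   86. ]]
[[285.32116806 223.6123227 ]
 [285.09579666 209.48117098]]
```

```bash
python3 -m pendant '0 0.12 0.06 0;0.6 0 0 0;0.6 0 0 0;0.6 0 0 0;0.5 0 0 0;0.25 0 0 0;0 0 0 0'
python3 - <<'E'
from h import *
plan([462,-320,57],-6.3)
E
```

```text
clock: 2.85
eef_pos: [458.8, -323.3, 57.0]
orientation: [0.039, -0.705, 0.039, 0.707]
ft_force: [-0.0, 0.1, -0.3]
width: 0.648
t 2.85 pos [ 458.8 -323.3   57. ] head 173.6 tilt 0.13 | turn -0.06 | shift then units [ 0.001 -0.091 -0.07 ] (before-turn frame [ 0.001 -0.091 -0.07 ]) w 0.648 F [-0.   0.1 -0.3] j6 0.15
```

```bash
python3 -m pendant '0 -0.09 -0.07 0;0 0 0 0;0 0 0 0'
python3 -m pendant '0 0 0 0;0 0 0 0;0 0 0 0;0 0 0 0;0 0 0 0' 1 40
python3 - <<'E'
from h import *
plan([462,-320,57],-6.3)
E
```

```text
clock: 3.15
eef_pos: [464.1, -319.5, 59.1]
orientation: [-0.038, 0.707, -0.039, -0.705]
ft_force: [-0.1, -0.5, 0.3]
width: 0.646
clock: 3.65
eef_pos: [463.5, -319.4, 58.5]
orientation: [-0.039, 0.706, -0.039, -0.706]
ft_force: [-0.9, 1.8, 5.0]
width: 0.228
t 3.65 pos [ 463.5 -319.4   58.5] head 173.7 tilt 0.03 | turn 0.04 | shift then units [0.038 0.019 0.035] (before-turn frame [0.038 0.019 0.035]) w 0.228 F [-0.9  1.8  5. ] j6 0.15
```

```bash
python3 -m pendant '-0.2 0 0 0;-0.4 0 0 0;-0.6 0 0 0;-0.6 0 0 0;-0.4 0 0 0;0 0 0 0' - 70
python3 - <<'E'
from h import *
plan([440,-25,150],0)
get('scene','s1.png');get('wrist','w2.png')
E
```

```text
clock: 4.25
eef_pos: [464.4, -319.8, 148.3]
orientation: [-0.038, 0.707, -0.039, -0.705]
ft_force: [0.4, 0.4, -3.0]
width: 0.221
t 4.25 pos [ 464.4 -319.8  148.3] head 173.7 tilt 0.22 | turn -6.26 | shift then units [-0.053 -7.37   0.609] (before-turn frame [-0.053 -7.259  1.41 ]) w 0.221 F [ 0.4  0.4 -3. ] j6 0.15
```

View pics/s1.png

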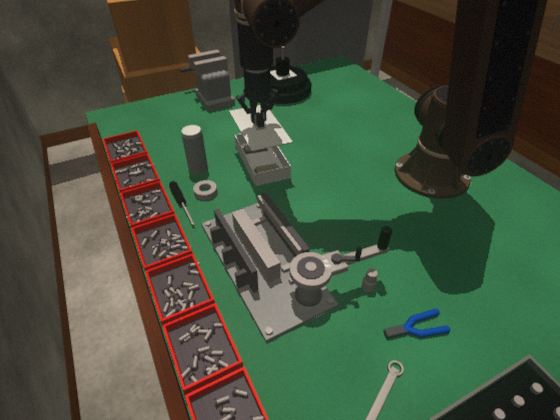

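```bash
python3 -m pendant '0 -0.5 0.1 0;0 -0.85 0.17 0;0 -0.95 0.19 0;0 -0.95 0.19 0;0 -0.95 0.19 0;0 -0.95 0.19 0;0 -0.95 0.19 0;0 -0.85 0.15 0;0 -0.3 0.05 0;0 0 0 -6.2'
python3 -m pendant '0 0 0 0;0 0 0 0'
python3 - <<'E'
from h import *
plan([440,-25,40],0)
get('scene','s2.png');get('top','t2.png')
E
```

```text
clock: 5.35
eef_pos: [437.7, -23.6, 145.1]
orientation: [-0.001, -0.706, -0.001, 0.708]
ft_force: [0.4, -0.1, -2.4]
width: 0.218
clock: 5.55
eef_pos: [438.0, -25.3, 145.3]
orientation: [0.001, -0.707, 0.002, 0.708]
ft_force: [0.1, -0.1, -2.4]
width: 0.226
t 5.55 pos [438.  -25.3 145.3] head 179.8 tilt 0.09 | turn -0.24 | shift then units [ 2.634 -0.009 -0.055] (before-turn frame [ 2.634 -0.009 -0.055]) w 0.226 F [ 0.1 -0.1 -2.4] j6 -0.40
```

View pics/s2.png

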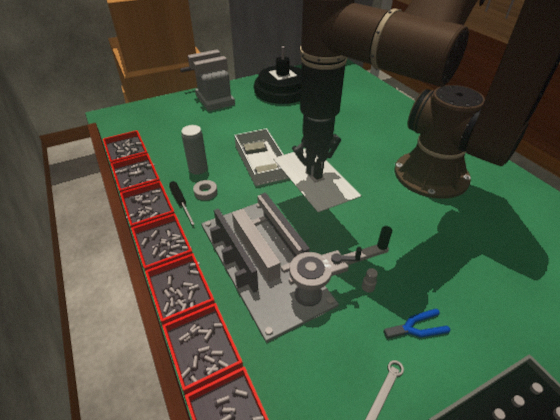

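View pics/t2.png

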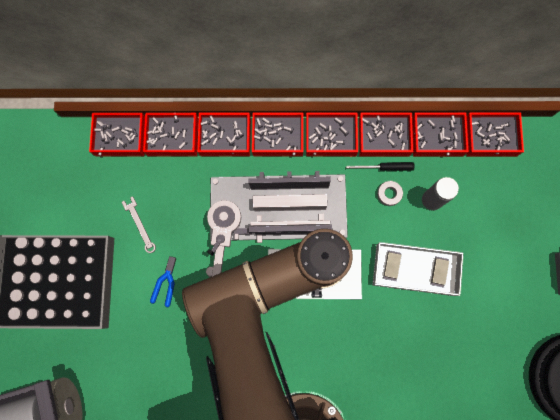

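```bash
python3 -m pendant '0.5 0 0 0;0.7 0 0 0;0.7 0 0 0;0.6 0 0 0;0.4 0 0 0;0.2 0 0 0;0 0 0 0;0 0 0 0'
python3 -m pendant '0.06 0 0 0;0 0 0 0;0.03 0 0 0;0 0 0 0'
```

```text
clock: 6.45
eef_pos: [439.0, -25.0, 22.6]
orientation: [-0.001, 0.707, -0.001, -0.707]
ft_force: [-0.3, -0.1, -2.5]
width: 0.22
clock: 6.85
eef_pos: [438.6, -24.8, 18.7]
orientation: [-0.0, 0.707, -0.0, -0.707]
ft_force: [-0.0, -0.4, -3.3]
width: 0.217
```

```bash
python3 -m pendant '0.03 0 0 0;0 0 0 0;0.03 0 0 0;0 0 0 0;0 0 0 0'; python3 -m pendant '0.03 0 0 0;0 0 0 0;0 0 0 0'
```

```text
clock: 7.35
eef_pos: [438.5, -24.9, 16.0]
orientation: [0.0, -0.707, 0.0, 0.707]
ft_force: [-0.3, -0.2, -3.3]
width: 0.22
clock: 7.65
eef_pos: [438.6, -24.9, 15.5]
orientation: [-0.0, 0.707, -0.0, -0.707]
ft_force: [-4.5, 0.8, 9.4]
width: 0.226
```

```bash
python3 -m pendant '0 0 0 0;0 0 0 0;0 0 0 0;0 0 0 0' 0.45 40; python3 -m pendant '-0.4 0 0 0;-0.8 0 0 0;-0.9 0 0 0;-0.8 0 0 0;-0.4 0 0 0;0 0 0 0;0 0 0 0'
python3 - <<'E'
from h import *
d=get('wrist','w3.png');plan([463,-320,150],90-6.3)
d=get('top','t3.png');im=d['img'][:,:,::-1]
cv2.imwrite('pics/c4.png',cv2.resize(im[230:310,360:480],None,fx=6,fy=6,interpolation=cv2.INTER_CUBIC))
E
```

```text
clock: 8.05
eef_pos: [438.6, -24.9, 14.9]
orientation: [-0.0, 0.707, -0.0, -0.707]
ft_force: [-0.6, 0.0, 0.1]
width: 0.549
clock: 8.75
eef_pos: [438.4, -24.9, 146.8]
orientation: [-0.001, 0.707, -0.0, -0.707]
ft_force: [-0.9, -0.3, -0.3]
width: 0.556
t 8.80 pos [437.9 -25.  146.2] head 179.9 tilt 0.06 | turn -83.78 | shift then units [-0.095  1.432  7.261] (before-turn frame [-0.095  7.374 -0.638]) w 0.550 F [-0.6  1.  -0.9] j6 -0.40
```

View pics/w3.png

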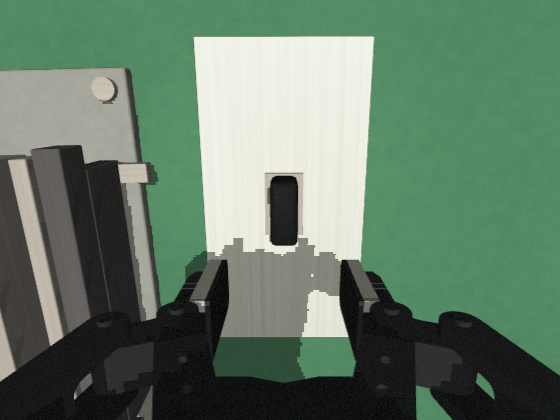

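View pics/c4.png

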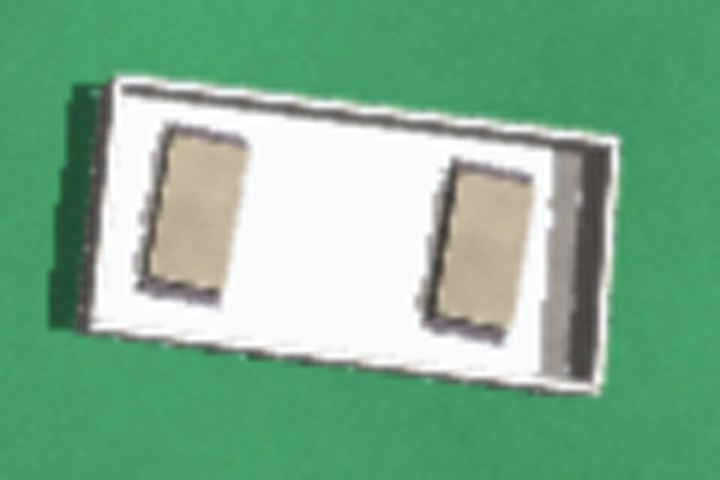

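```bash
python3 - <<'E'
from h import *
d=get('top')
Q=lambda uv,z:px2w(d,crop(uv,360,230,6,6),z)
t=Q([(113,78),(618,137),(600,392),(85,330)],48);print('tin',t.round(1),t.mean(0))
for n,c in [('A',[(172,130),(247,138),(222,292),(150,283)]),('B',[(455,162),(533,176),(508,328),(434,318)])]:
    p=Q(c,20);print(n,p.mean(0).round(1),[round(float(np.linalg.norm(p[i]-p[i-1])),1) for i in range(4)]);e=p[0]+p[1]-p[2]-p[3];print('x-axis heading',np.degrees(np.arctan2(e[1],e[0])))
E
```

```text
tin [[ 532.7 -208.9   48. ]
 [ 505.7 -443.3   48. ]
 [ 387.7 -428.7   48. ]
 [ 415.  -192.9   48. ]] [ 460.27687775 -318.45247339   48.        ]
A [ 473.1 -252.2   20. ] [74.0, 35.8, 74.6, 34.1]
x-axis heading -10.364103041906533
B [ 456.9 -386.2   20. ] [75.1, 37.2, 73.5, 34.8]
x-axis heading -11.05379938647009
```

```bash
python3 - <<'E'
from h import *
plan([473,-252,120],79.4)
E
python3 -m pendant '0 0.5 -0.1 0;0 0.8 -0.15 0;0 0.8 -0.15 0;0 0.8 -0.15 0;0 0.8 -0.15 0;0 0.8 -0.12 0;0 0.7 -0.06 0;0 0.5 0 0' 0.33
python3 - <<'E'
from h import *
plan([473,-252,120],79.4)
E
```

```text
t 8.90 pos [437.8 -25.1 145.8] head 179.9 tilt 0.12 | turn -79.48 | shift then units [0.648 1.909 5.413] (before-turn frame [ 0.648  5.67  -0.889]) w 0.552 F [-0.6  0.2 -0.5] j6 -0.40
clock: 9.7
eef_pos: [473.0, -254.6, 145.4]
orientation: [0.001, -0.706, 0.001, 0.708]
ft_force: [0.1, 1.3, -0.3]
width: 0.667
t 9.70 pos [ 473.  -254.6  145.4] head 179.9 tilt 0.14 | turn -79.52 | shift then units [ 0.635 -0.01  -0.064] (before-turn frame [ 0.635 -0.065 -0.001]) w 0.667 F [ 0.1  1.3 -0.3] j6 0.13
```

```bash
python3 -m pendant '0 0 0 -8;0 0 0 -8;0 0 0 -8;0 0 0 -8;0 0 0 -8;0 0 0 -8;0 0 0 -8;0 0 0 -8;0 0 0 -8;0 0 0 -7.5'
python3 - <<'E'
from h import *
d=get('wrist','w4.png');plan([473,-252,120],79.4)
E
```

```text
clock: 10.7
eef_pos: [472.9, -252.8, 145.6]
orientation: [-0.453, -0.542, -0.454, 0.543]
ft_force: [0.1, 0.7, -0.0]
width: 0.674
t 10.75 pos [ 472.9 -252.8  145.6] head -99.8 tilt 0.14 | turn 0.78 | shift then units [ 0.64   0.001 -0.021] (before-turn frame [ 0.64   0.001 -0.021]) w 0.672 F [0.6 0.3 0.5] j6 1.52
```

View pics/w4.png

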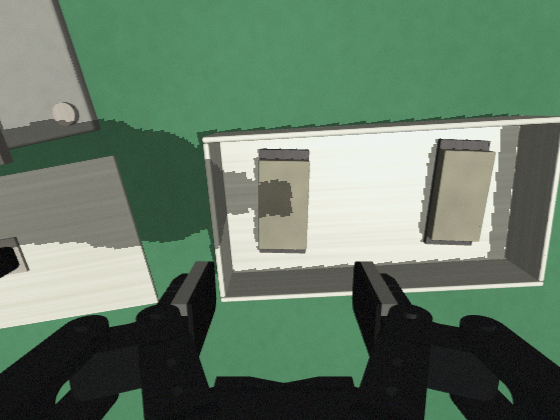

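```bash
python3 - <<'E'
from h import *
d=get('wrist')
for c in ([(260,160),(309,160),(305,250),(258,249)],[(441,150),(493,152),(481,243),(429,240)]):
    p=px2w(d,c,20);e=p[0]+p[1]-p[2]-p[3];print(p.mean(0).round(1),np.degrees(np.arctan2(e[1],e[0])))
E
```

```text
[ 471.9 -252.4   20. ] -11.663466465609517
[ 455.6 -386.    20. ] -9.59769866447884
```

```bash
python3 -m pendant '0.5 0 -0.01 0.9;0.7 0 0 0;0.7 0 0 0;0.7 0 0 0;0.5 0 0 0;0.25 0 0 0;0 0 0 0;0 0 0 0'
python3 - <<'E'
from h import *
plan([472.5,-252.3,4.5],79)
E
```

```text
clock: 11.6
eef_pos: [473.9, -252.7, 13.3]
orientation: [-0.447, -0.548, -0.447, 0.548]
ft_force: [0.2, 0.1, 0.3]
width: 0.669
t 11.60 pos [ 473.9 -252.7   13.3] head -101.5 tilt 0.01 | turn -0.52 | shift then units [ 0.219 -0.036 -0.003] (before-turn frame [ 0.219 -0.036 -0.002]) w 0.669 F [0.2 0.1 0.3] j6 1.49
```

```bash
python3 -m pendant '0.1 -0.03 0 0;0.1 0 0 0;0 0 0 0;0 0 0 0'
python3 -m pendant '0 0 0 0;0 0 0 0;0 0 0 0;0 0 0 0;0 0 0 0' 1 60
python3 -m pendant '-0.2 0 0 0;-0.4 0 0 0;-0.6 0 0 0;-0.8 0 0 0;-0.8 0 0 0;-0.8 0 0 0;-0.4 0 0 0;0 0 0 0' - 90
python3 - <<'E'
from h import *
d=get('wrist','w5.png');get('scene','s5.png');plan([646.6,42-55,150],91.3)
E
```

```text
clock: 12.0
eef_pos: [472.4, -252.3, 5.1]
orientation: [0.448, 0.548, 0.447, -0.547]
ft_force: [0.1, -0.7, -1.0]
width: 0.665
clock: 12.5
eef_pos: [472.6, -252.3, 5.4]
orientation: [0.448, 0.548, 0.447, -0.547]
ft_force: [-2.1, 0.8, 5.0]
width: 0.425
clock: 13.3
eef_pos: [473.6, -252.6, 167.7]
orientation: [0.449, 0.549, 0.446, -0.546]
ft_force: [0.5, 0.1, -2.4]
width: 0.418
t 13.40 pos [ 471.8 -252.   164.5] head -101.5 tilt 0.04 | turn -12.79 | shift then units [ 0.366  4.505 -5.875] (before-turn frame [ 0.366  3.092 -6.727]) w 0.421 F [ 0.4 -0.4 -2.2] j6 1.49
```

View pics/w5.png

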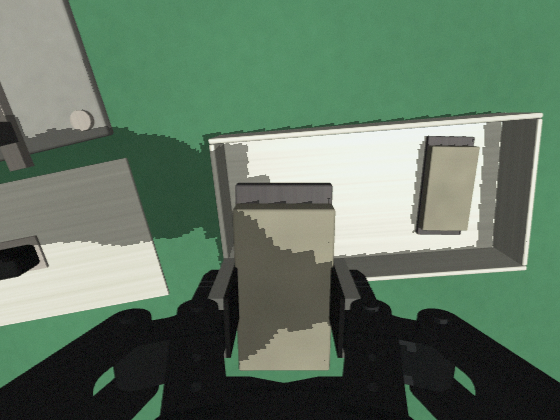

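View pics/s5.png

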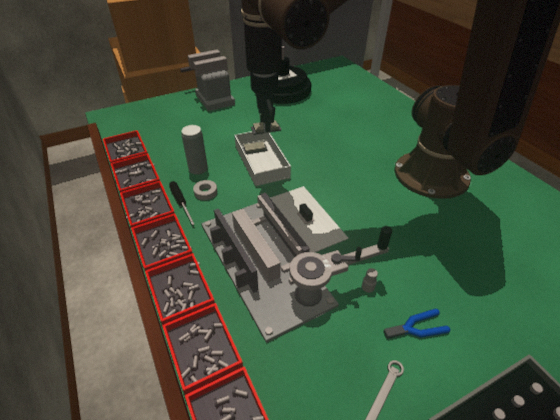

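```bash
python3 - <<'E'
from h import *
d=get('wrist');s=r.read_state();z=s['eef_pos'][2]
p=px2w(d,[(235,206),(334,208),(329,369),(240,369)],z+15);e=p[0]+p[1]-p[2]-p[3];print(s['eef_pos'],p.round(1),p.mean(0).round(1),np.degrees(np.arctan2(e[1],e[0])))
plan([645.9,1.4,170],91.3)
E
```

```text
[ 471.40947794 -251.97421831  163.79621047] [[ 510.  -242.1  178.8]
 [ 502.2 -277.2  178.8]
 [ 434.4 -264.   178.8]
 [ 441.7 -227.8  178.8]] [ 472.1 -252.8  178.8] -11.432670314185916
t 13.45 pos [ 471.4 -252.   163.8] head -101.5 tilt 0.10 | turn -12.80 | shift then units [-0.157  4.505 -6.234] (before-turn frame [-0.157  3.012 -7.077]) w 0.419 F [-0.2  0.4 -2.5] j6 1.49
```

```bash
python3 -m pendant '-0.15 0.2 -0.47 0;0 0.32 -0.75 0;0 0.36 -0.85 0;0 0.36 -0.85 0;0 0.36 -0.85 0;0 0.36 -0.85 0;0 0.36 -0.85 0;0 0.32 -0.75 0;0 0.26 -0.6 0;0 0.11 -0.26 0'
python3 -m pendant '0 0 0 -6.4;0 0 0 -6.4;0 0 0 0;0 0 0 0'
python3 - <<'E'
from h import *
d=get('wrist','w6.png');get('top','t6.png');plan([645.9,1.4,71.5],91.3)
E
```

```text
clock: 14.45
eef_pos: [646.9, 3.2, 168.3]
orientation: [-0.447, -0.546, -0.448, 0.548]
ft_force: [-0.4, -0.2, -1.9]
width: 0.415
clock: 14.85
eef_pos: [646.0, 0.9, 169.9]
orientation: [0.505, 0.495, 0.505, -0.496]
ft_force: [-0.6, -0.2, -2.0]
width: 0.419
t 14.95 pos [646.3   0.9 170.4] head -88.8 tilt 0.05 | turn -0.14 | shift then units [ 2.472 -0.007 -0.013] (before-turn frame [ 2.472 -0.007 -0.013]) w 0.420 F [-0.1 -1.  -2.6] j6 1.29
```

View pics/w6.png

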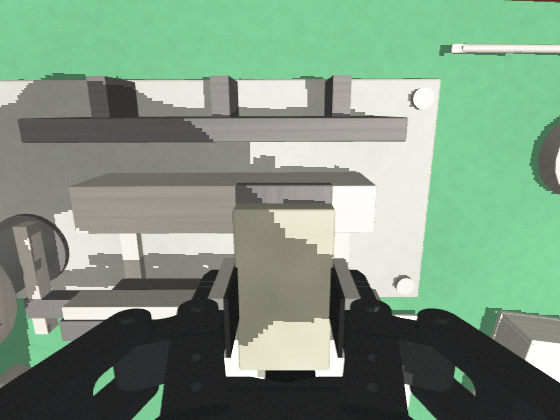

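```bash
python3 - <<'E'
from h import *
d=get('wrist');K,R,t=cam(d);print(-R.T@t)
print(px2w(d,[(75,186),(373,184),(375,232),(76,232)],70).round(1))
print(px2w(d,[(22,120),(406,118),(406,140),(22,140)],92).round(1))
E
```

```text
[714.71186026   2.03391544 312.43113907]
[[663.2 142.5  70. ]
 [668.8 -59.5  70. ]
 [634.6 -63.9  70. ]
 [630.2 146.2  70. ]]
[[706.8 155.6  92. ]
 [712.6 -69.8  92. ]
 [700.  -71.3  92. ]
 [695.2 157.6  92. ]]
```

```bash
python3 -m pendant '0.4 0 0 0;0.6 0 0 0;0.6 0 0 0;0.4 0 0 0;0.2 0 0 0;0.1 0 0 0;0 0 0 0;0 0 0 0'
python3 - <<'E'
from h import *
plan([646.2,1.4,71.5],91.3)
E
```

```text
clock: 15.8
eef_pos: [647.3, 1.4, 79.8]
orientation: [0.506, 0.495, 0.505, -0.494]
ft_force: [-0.2, -0.3, -2.3]
width: 0.418
t 15.80 pos [647.3   1.4  79.8] head -88.7 tilt 0.08 | turn 0.03 | shift then units [ 0.209 -0.027 -0.001] (before-turn frame [ 0.209 -0.027 -0.001]) w 0.418 F [-0.2 -0.3 -2.3] j6 1.29
```

```bash
python3 -m pendant '0.1 -0.03 0 0;0.06 0 0 0;0 0 0 0;0 0 0 0'
python3 -m pendant '0.03 0 0 0;0 0 0 0;0 0 0 0'
```

```text
clock: 16.2
eef_pos: [645.4, 1.3, 72.6]
orientation: [0.506, 0.494, 0.506, -0.494]
ft_force: [-0.2, 0.4, -1.1]
width: 0.416
clock: 16.5
eef_pos: [645.7, 1.3, 71.7]
orientation: [0.506, 0.494, 0.506, -0.494]
ft_force: [-0.4, 0.9, 1.5]
width: 0.418
```

```bash
python3 -m pendant '0 0 0 0;0 0 0 0;0 0 0 0;0 0 0 0' 0.33 60
python3 -m pendant '-0.3 0 0 0;-0.6 0 0 0;-0.8 0 0 0;-0.6 0 0 0;-0.2 0 0 0;0 0 0 0'
python3 - <<'E'
from h import *
d=get('wrist','w7.png');plan([456,-386.1,165],79.7)
E
```

```text
clock: 16.9
eef_pos: [645.5, 1.3, 71.3]
orientation: [0.506, 0.494, 0.506, -0.494]
ft_force: [-0.3, -0.1, 0.1]
width: 0.672
clock: 17.5
eef_pos: [646.2, 1.5, 173.4]
orientation: [0.506, 0.495, 0.505, -0.493]
ft_force: [-0.5, 0.3, -1.1]
width: 0.668
t 17.55 pos [645.4   1.4 171.8] head -88.7 tilt 0.06 | turn 11.62 | shift then units [ 0.16  -2.927 10.377] (before-turn frame [ 0.16  -4.957  9.575]) w 0.668 F [ 0.5  0.9 -1.2] j6 1.29
```

View pics/w7.png

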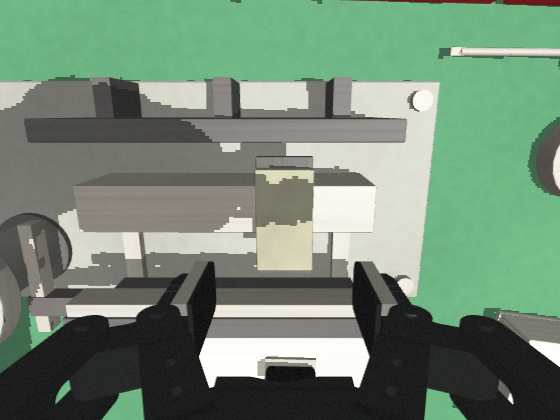

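```bash
python3 -m pendant '0 -0.25 0.5 0;0 -0.4 0.78 0;0 -0.44 0.85 0;0 -0.44 0.85 0;0 -0.44 0.85 0;0 -0.44 0.85 0;0 -0.44 0.85 0;0 -0.44 0.85 0;0 -0.44 0.85 0;0 -0.44 0.85 0'
python3 -m pendant '0 -0.44 0.85 5;0 -0.25 0.5 6.6;0 0 0 0;0 0 0 0'
python3 - <<'E'
from h import *
d=get('wrist','w8.png');plan([456,-386.1,5],79.7)
E
```

```text
clock: 18.55
eef_pos: [483.9, -327.1, 169.9]
orientation: [0.505, 0.494, 0.506, -0.495]
ft_force: [1.1, -0.1, -0.2]
width: 0.668
clock: 18.95
eef_pos: [456.8, -379.7, 170.1]
orientation: [-0.452, -0.543, -0.454, 0.543]
ft_force: [-0.4, 0.1, -0.3]
width: 0.669
t 19.00 pos [ 457.3 -379.2  170.4] head -100.2 tilt 0.10 | turn 0.08 | shift then units [4.134 0.005 0.177] (before-turn frame [4.134e+00 4.000e-03 1.770e-01]) w 0.670 F [-0.2  0.1  0.2] j6 1.76
```

View pics/w8.png

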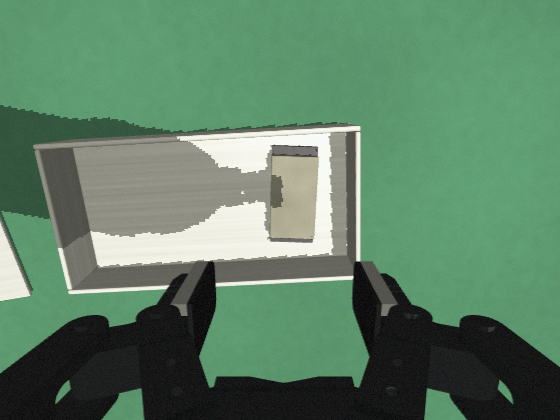

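```bash
python3 -m pendant '0.6 0 0.177 0;0.8 0 0 0;0.9 0 0 0;0.8 0 0 0;0.5 0 0 0;0.3 0 0 0;0 0 0 0;0 0 0 0'
python3 - <<'E'
from h import *
d=get('wrist')
p=px2w(d,[(272,155),(317,157),(313,241),(271,240)],20) if 0 else None
plan([456,-386.1,5],79.7)
E
```

```text
clock: 19.8
eef_pos: [457.6, -386.3, 15.9]
orientation: [0.454, 0.542, 0.453, -0.542]
ft_force: [0.2, 1.2, 0.7]
width: 0.674
t 19.85 pos [ 457.9 -386.5   16.5] head -100.2 tilt 0.10 | turn 0.10 | shift then units [ 0.286 -0.048 -0.002] (before-turn frame [ 0.286 -0.048 -0.003]) w 0.669 F [-0.2 -0.4  0.4] j6 1.77
```

```bash
python3 -m pendant '0.15 -0.05 0 0;0.11 0 0 0;0 0 0 0;0 0 0 0'
python3 -m pendant '0 0 0 0;0 0 0 0;0 0 0 0;0 0 0 0;0 0 0 0' 1 60
python3 -m pendant '-0.2 0 0 0;-0.4 0 0 0;-0.6 0 0 0;-0.8 0 0 0;-0.8 0 0 0;-0.8 0 0 0;-0.4 0 0 0;0 0 0 0;0 0 0 0' - 90
python3 - <<'E'
from h import *
d=get('wrist','w9.png');plan([645,81.5,170],91.3)
E
```

```text
clock: 20.25
eef_pos: [454.8, -386.1, 5.0]
orientation: [-0.453, -0.543, -0.453, 0.543]
ft_force: [-0.4, 0.1, 0.4]
width: 0.668
clock: 20.75
eef_pos: [455.2, -386.3, 5.6]
orientation: [0.454, 0.543, 0.453, -0.543]
ft_force: [-1.3, 0.2, 5.6]
width: 0.428
clock: 21.65
eef_pos: [454.4, -385.6, 164.4]
orientation: [0.453, 0.543, 0.453, -0.543]
ft_force: [-0.7, 0.5, -2.5]
width: 0.417
t 21.70 pos [ 454.1 -385.5  163.6] head -100.3 tilt 0.11 | turn -11.59 | shift then units [ -0.151   5.036 -11.563] (before-turn frame [ -0.151   2.61  -12.34 ]) w 0.414 F [-0.5 -0.3 -3.5] j6 1.77
```

View pics/w9.png

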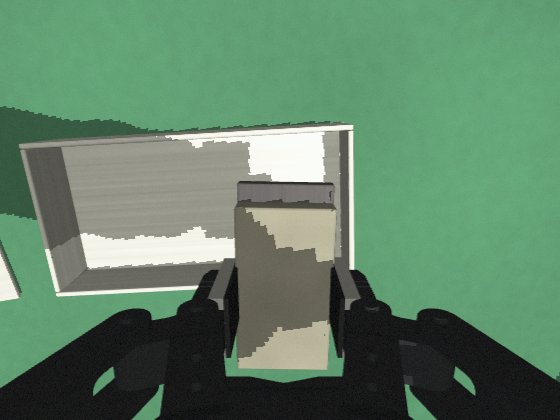

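```bash
python3 -m pendant '-0.15 0.1 -0.5 0;0 0.17 -0.8 0;0 0.19 -0.9 0;0 0.19 -0.9 0;0 0.19 -0.9 0;0 0.19 -0.9 0;0 0.19 -0.9 0;0 0.19 -0.9 0;0 0.19 -0.9 0;0 0.19 -0.9 0'
python3 -m pendant '0 0.19 -0.9 0;0 0.19 -0.9 0;0 0.19 -0.9 0;0 0.15 -0.7 0;0 0.1 -0.45 0;0 0 0 -5.8;0 0 0 -5.8;0 0 0 0;0 0 0 0'
python3 - <<'E'
from h import *
d=get('wrist','w10.png');plan([645.2,81.5,71.5],91.3)
E
```

```text
clock: 22.7
eef_pos: [585.4, -62.8, 169.0]
orientation: [-0.453, -0.542, -0.454, 0.544]
ft_force: [1.2, -0.8, -2.5]
width: 0.418
clock: 23.6
eef_pos: [645.2, 81.0, 170.0]
orientation: [0.505, 0.494, 0.505, -0.496]
ft_force: [0.6, -0.3, -3.2]
width: 0.416
t 23.65 pos [645.4  81.  170.2] head -88.9 tilt 0.06 | turn -0.15 | shift then units [ 2.469e+00 -1.000e-03 -1.400e-02] (before-turn frame [ 2.469e+00 -1.000e-03 -1.400e-02]) w 0.414 F [-0.6  0.6 -2.6] j6 1.17
```

View pics/w10.png

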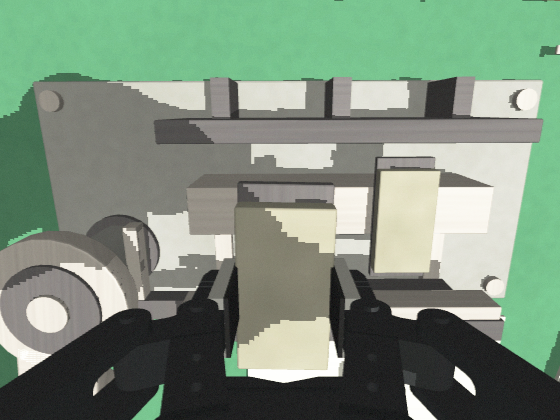

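```bash
python3 -m pendant '0.4 0 0.17 0;0.6 0 0 0;0.6 0 0 0;0.4 0 0 0;0.2 0 0 0;0.1 0 0 0;0 0 0 0;0 0 0 0'
python3 - <<'E'
from h import *
plan([645.8,74,71.5],91.3)
E
```

```text
clock: 24.45
eef_pos: [646.5, 74.7, 79.8]
orientation: [0.506, 0.495, 0.505, -0.494]
ft_force: [0.1, 0.9, -2.7]
width: 0.418
t 24.45 pos [646.5  74.7  79.8] head -88.7 tilt 0.08 | turn 0.02 | shift then units [ 0.209 -0.017  0.018] (before-turn frame [ 0.209 -0.017  0.018]) w 0.418 F [ 0.1  0.9 -2.7] j6 1.18
```

```bash
python3 -m pendant '0.1 -0.03 0 0;0.06 0 0 0;0.01 0 0 0;0 0 0 0'
python3 -m pendant '0.03 0 0 0;0 0 0 0;0 0 0 0'
python3 -m pendant '0 0 0 0;0 0 0 0;0 0 0 0;0 0 0 0' 0.35 60
```

```text
clock: 24.85
eef_pos: [644.6, 74.6, 72.1]
orientation: [0.506, 0.494, 0.506, -0.494]
ft_force: [0.2, 0.2, -2.6]
width: 0.423
clock: 25.15
eef_pos: [644.8, 74.6, 71.7]
orientation: [0.506, 0.494, 0.506, -0.494]
ft_force: [-3.0, -0.2, 5.8]
width: 0.419
clock: 25.55
eef_pos: [644.7, 74.6, 70.8]
orientation: [0.506, 0.494, 0.506, -0.494]
ft_force: [0.0, -0.0, -0.4]
width: 0.649
```

```bash
python3 -m pendant '-0.3 0 0 0;-0.6 0 0 0;-0.8 0 0 0;-0.6 0 0 0;-0.4 0 0 0;0 0 0 0;0 0 0 0'
python3 - <<'E'
from h import *
d=get('wrist','w11.png');
for c in ([(0,0)]*4,):pass
get('scene','s11.png');plan([496,290,185],0)
E
```

```text
clock: 26.25
eef_pos: [644.6, 74.7, 179.5]
orientation: [0.506, 0.495, 0.506, -0.494]
ft_force: [0.6, 0.8, -0.5]
width: 0.65
t 26.35 pos [644.1  74.5 178.2] head -88.7 tilt 0.08 | turn -88.68 | shift then units [-0.168  5.388 -3.702] (before-turn frame [-0.168 -3.577 -5.472]) w 0.651 F [ 0.2  0.6 -0.2] j6 1.18
```

View pics/w11.png

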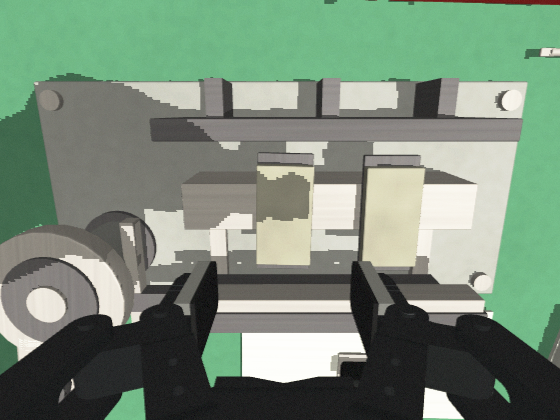

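View pics/s11.png

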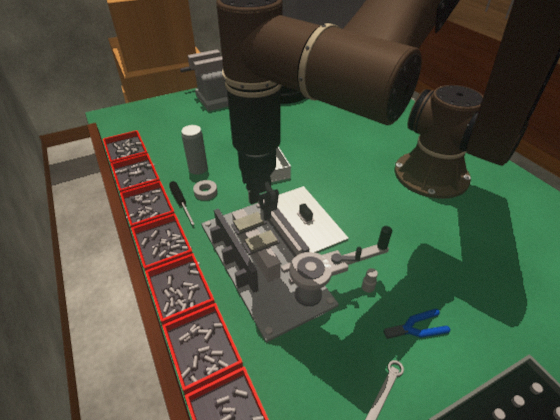

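```bash
python3 - <<'E'
from h import *
plan([493,292,190],91.3)
E
python3 -m pendant '-0.3 -0.25 -0.38 0;0 -0.45 -0.68 0;0 -0.55 -0.84 0;0 -0.55 -0.84 0;0 -0.55 -0.84 0;0 -0.5 -0.78 0;0 -0.45 -0.68 0;0 -0.26 -0.4 0;0 0 0 0' 1
python3 - <<'E'
from h import *
get('wrist','w12.png');get('scene','s12.png');plan([493,290,132],91.3)
E
```

```text
t 26.35 pos [644.1  74.5 178.2] head -88.7 tilt 0.08 | turn 0.02 | shift then units [-0.293 -3.653 -5.523] (before-turn frame [-0.293 -3.651 -5.524]) w 0.651 F [ 0.2  0.6 -0.2] j6 1.18
clock: 27.25
eef_pos: [495.5, 290.9, 190.9]
orientation: [0.506, 0.493, 0.507, -0.493]
ft_force: [0.1, 0.3, 0.5]
width: -0.004
t 27.35 pos [496.6 289.2 190.8] head -88.6 tilt 0.04 | turn 0.12 | shift then units [ 1.47  -0.089 -0.022] (before-turn frame [ 1.47  -0.089 -0.022]) w -0.003 F [ 0.1 -0.1  0.6] j6 0.73
```

View pics/w12.png

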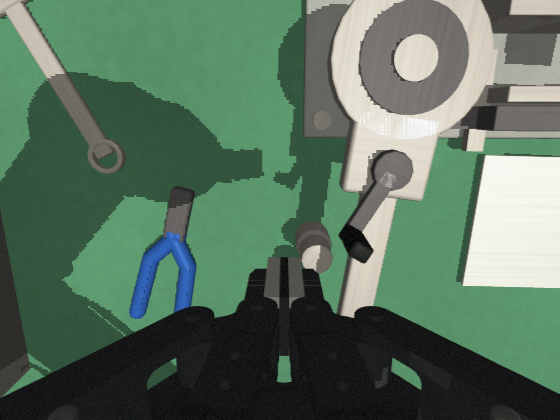

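View pics/s12.png

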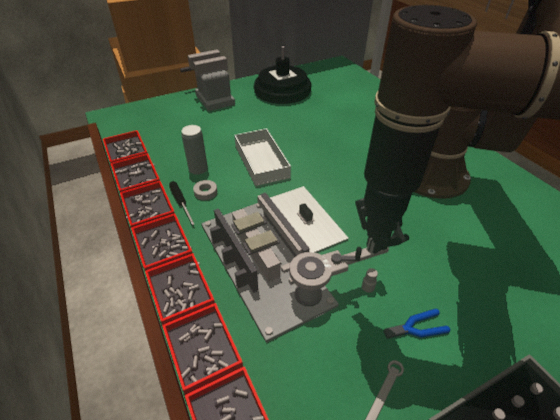

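```bash
python3 - <<'E'
from h import *
d=get('wrist')
print(px2w(d,[(351,242)],154),px2w(d,[(312,252)],60),w2px(d,[[495,247,154],[495,247,120]]))
E
python3 -m pendant '0.4 -0.09 0 0;0.5 0 0 0;0.4 0 0 0;0.15 0 0 0;0 0 0 0;0 0 0 0'
python3 - <<'E'
from h import *
get('scene','s13.png');plan([493,262,132],91.3)
E
```

```text
[[500.35813886 253.76803858 154.        ]] [[457.10221057 265.06210219  60.        ]] [[363.05826503 251.88171733]
 [351.4405917  231.42986095]]
clock: 28.0
eef_pos: [494.2, 288.6, 133.5]
orientation: [0.506, 0.494, 0.506, -0.494]
ft_force: [1.0, 1.0, -1.0]
width: 0.003
t 28.05 pos [494.2 288.8 133.8] head -88.7 tilt 0.07 | turn 0.01 | shift then units [ 0.043 -0.046  0.67 ] (before-turn frame [ 0.043 -0.046  0.67 ]) w -0.002 F [-1.1 -1.1 -0.3] j6 0.72
```

View pics/s13.png

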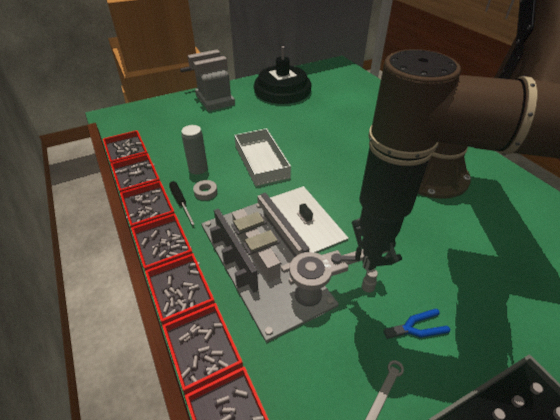

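```bash
python3 -m pendant '0 0 0.2 0;0 0 0.2 0;0 0 0.2 0;0 0 0.1 0'
python3 -m pendant '0 0 0.15 0;0 0 0.15 0;0 0 0.15 0'
python3 - <<'E'
from h import *
get('scene','s14.png');get('wrist','w14.png');plan([493,262,132],91.3)
E
```

```text
clock: 28.45
eef_pos: [494.1, 260.2, 133.3]
orientation: [0.505, 0.495, 0.506, -0.494]
ft_force: [-3.2, 4.3, 0.4]
width: -0.001
clock: 28.75
eef_pos: [494.8, 242.4, 133.1]
orientation: [0.506, 0.494, 0.506, -0.494]
ft_force: [-1.3, 2.9, 0.1]
width: -0.0
t 28.85 pos [494.8 241.9 133. ] head -88.7 tilt 0.02 | turn 0.01 | shift then units [ 0.026 -0.034 -0.504] (before-turn frame [ 0.026 -0.034 -0.504]) w -0.000 F [-0.1  1.9  0.3] j6 0.78
```

View pics/w14.png

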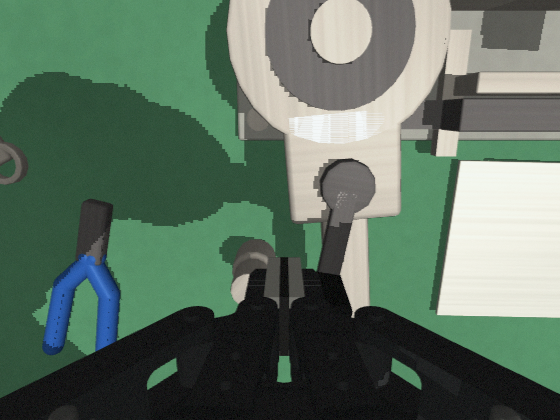

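```bash
python3 -m pendant '0 0 0.15 0;0 0 0.15 0;0 0 0.15 0'
python3 -m pendant '0 0 0.12 0;0 0 0.12 0;0 0 0 0'
python3 - <<'E'
from h import *
get('wrist','w15.png');plan([493,262,132],91.3)
E
```

```text
clock: 29.15
eef_pos: [495.0, 223.9, 132.8]
orientation: [0.506, 0.494, 0.506, -0.494]
ft_force: [0.3, 0.0, -0.6]
width: 0.001
clock: 29.45
eef_pos: [495.3, 214.3, 132.9]
orientation: [0.506, 0.494, 0.506, -0.494]
ft_force: [-0.1, -0.3, -0.5]
width: 0.003
t 29.50 pos [495.4 214.7 132.9] head -88.7 tilt 0.01 | turn 0.00 | shift then units [ 0.024 -0.033 -1.183] (before-turn frame [ 0.024 -0.033 -1.183]) w -0.000 F [-0.6  0.1 -0.4] j6 0.82
```

View pics/w15.png

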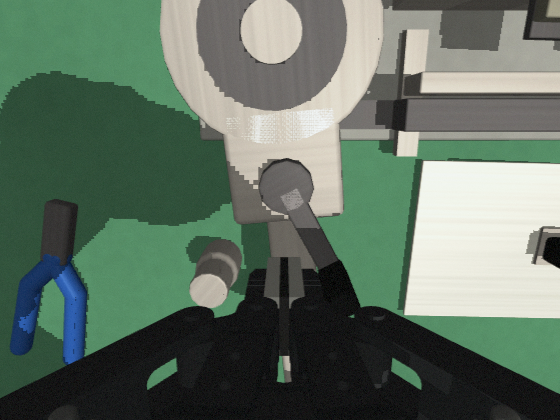

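```bash
python3 -m pendant '-0.3 0 0 0;-0.6 0 0 0;-0.8 0 0 0;-0.3 0 0 0;0 0 0 0;0 0 0 0' 0.55
python3 - <<'E'
from h import *
get('scene','s16.png');d=get('top');im=d['img'][:,:,::-1]
cv2.imwrite('pics/c16.png',cv2.resize(im[165:300,195:355],None,fx=5,fy=4.4444,interpolation=cv2.INTER_CUBIC))
get('wrist','w16.png');plan([415,236,200],91.3)
E
```

```text
clock: 30.1
eef_pos: [495.1, 215.2, 213.0]
orientation: [0.506, 0.494, 0.506, -0.494]
ft_force: [-0.8, -0.5, -0.5]
width: 0.45
t 30.25 pos [494.8 214.8 211.9] head -88.7 tilt 0.11 | turn 0.03 | shift then units [ 0.301 -1.983 -0.575] (before-turn frame [ 0.301 -1.983 -0.576]) w 0.452 F [-0.5  0.2  0. ] j6 0.82
```

View pics/s16.png

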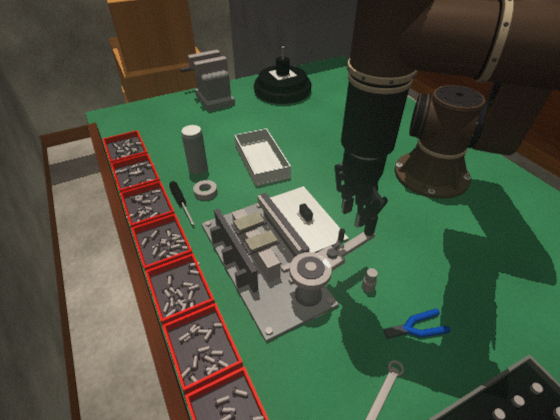

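View pics/c16.png

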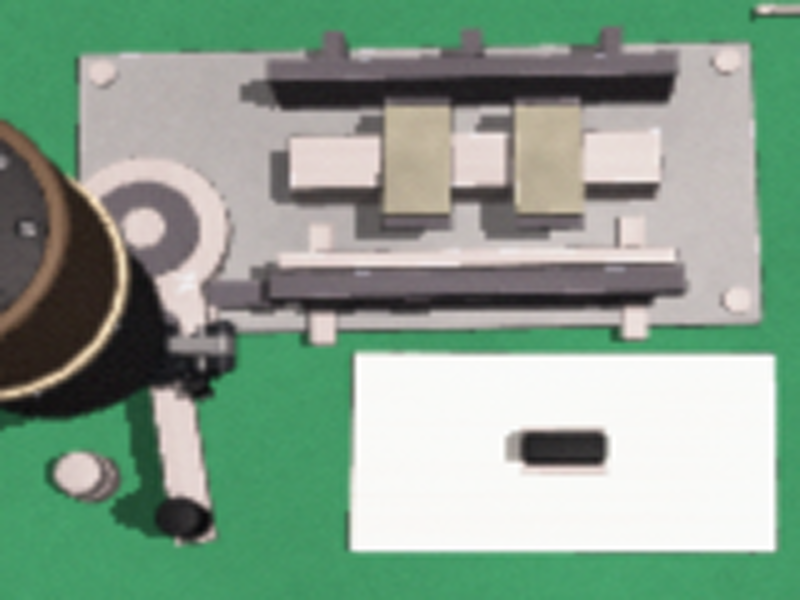

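```bash
python3 - <<'E'
from h import *
d=get('top');P=lambda uv,z:px2w(d,crop(uv,195,165,5,4.4444),z)
g=P([(183,517)],168)[0];print(g)
s=get('scene');print(px2w(s,[(371,223)],168))
ax=np.array([594.7,220.3]);a=np.degrees(np.arctan2(*(g[:2]-ax)[::-1]));print(a%360,np.linalg.norm(g[:2]-ax),'handle',np.radians(a%360-181.3))
for c in ([(386,106),(449,106),(449,212),(386,212)],[(516,105),(581,105),(581,211),(516,211)]):
    p=P(c,86);v=p.mean(0)[:2]-[648.8,41.5];print('pad rest',v@[.9997,.0227],v@[-.0227,.9997])
R=lambda h:(ax-0+180*np.array([np.cos(np.radians(181.3)+h),np.sin(np.radians(181.3)+h)]))
h=np.radians(a%360-181.3);print(R(h)); plan([*R(h),200],90+a)
E
```

```text
[416.74198682 188.75140643 168.        ]
[[434.1993921  208.64347642 168.        ]]
190.05301031984055 180.73286422911374 handle 0.1527688495422594
pad rest -2.441999706852849 32.374776943686456
pad rest -3.317595792507197 -40.752271454929996
[417.46359914 188.87933466]
t 30.35 pos [495.  214.9 212.1] head -88.7 tilt 0.09 | turn -8.72 | shift then units [ 0.305 -2.022  0.302] (before-turn frame [ 0.305 -1.953  0.606]) w 0.449 F [-0.5 -0.4  0. ] j6 0.82
```

```bash
python3 -m pendant '0 -0.4 0.12 0;0 -0.6 0.2 0;0 -0.6 0.2 0;0 -0.35 0.08 0;0 0 0 -8.5;0 0 0 0;0 0 0 0'
python3 - <<'E'
from h import *
d=get('wrist','w17.png');print(w2px(d,[[417.4,188.8,168]])); plan([417.4,188.8,126],190.05-90)
E
```

```text
clock: 31.05
eef_pos: [418.1, 189.6, 212.9]
orientation: [0.54, 0.456, 0.54, -0.456]
ft_force: [-0.2, -0.8, 0.2]
width: 0.449
[[284.25016194 243.27743675]]
t 31.10 pos [418.2 189.6 212.8] head -80.4 tilt 0.01 | turn -0.43 | shift then units [ 2.17  -0.023  0.016] (before-turn frame [ 2.17  -0.022  0.016]) w 0.453 F [ 0.7 -0.9  0.3] j6 0.88
```

View pics/w17.png

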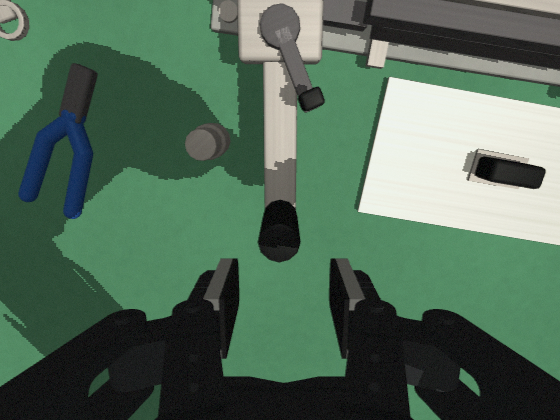

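```bash
python3 -m pendant '0.3 0 0 0;0.5 0 0 0;0.6 0 0 0;0.5 0 0 0;0.2 0 0 0;0.05 0 0 0;0 0 0 0'
python3 -m pendant '0 0.044 -0.5 6.4;0 0.044 -0.62 8;0 0.044 -0.62 8;0 0.044 -0.62 8;0 0.044 -0.62 8;0 0 0 0'
python3 - <<'E'
from h import *
d=get('wrist','w18.png');plan([417.4,188.8,126],180-90)
ax=np.array([594.7,220.3]);p=r.read_state()['eef_pos'];v=p[:2]-ax;print(np.linalg.norm(v),np.radians(np.degrees(np.arctan2(v[1],v[0]))%360-181.3))
E
```

```text
clock: 31.8
eef_pos: [418.2, 189.4, 126.9]
orientation: [0.541, 0.455, 0.541, -0.456]
ft_force: [-0.1, 0.5, 0.2]
width: 0.451
clock: 32.4
eef_pos: [439.3, 308.1, 127.9]
orientation: [0.36, 0.609, 0.36, -0.608]
ft_force: [-0.1, 0.2, 0.1]
width: 0.452
t 32.45 pos [438.4 306.7 127.6] head -118.5 tilt 0.09 | turn -28.52 | shift then units [ 0.036 -0.526  2.948] (before-turn frame [0.036 0.945 2.842]) w 0.451 F [-0.2 -1.  -0.6] j6 0.10
178.55906827762297 -0.5279064929363699
```

View pics/w18.png

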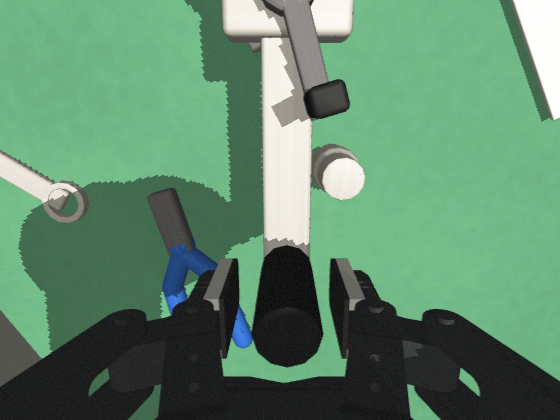

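```bash
python3 -m pendant '0 0.03 -0.43 5.5;0 0 0 0;0 0 0 0' 0.62
python3 -m pendant '0 0.044 0.62 -7.9;0 0.044 0.62 -7.9;0 0.044 0.62 -7.9;0 0.044 0.62 -7.9;0 0.044 0.62 -7.9;0 0.044 0.62 -7.9;0 0.044 0.62 -7.9;0 0.044 0.62 -7.9;0 0.044 0.62 -7.9;0 0 0 0'
cat >> h.py <<'E'
def hd():
    ax=np.array([594.7,220.3]);s=r.read_state();p=s['eef_pos'];v=p[:2]-ax
    q=s['orientation'];R=Ro.from_quat([q[1],q[2],q[3],q[0]]).as_matrix();h=np.arctan2(R[1,2],R[0,2])
    print('r %.1f tcp-angle %.3f tool-angle %.3f z %.1f F %s w %.2f t %.1f'%(np.linalg.norm(v),np.radians(np.degrees(np.arctan2(v[1],v[0]))%360-181.3),h+np.pi/2-np.radians(1.3),p[2],s['ft_force'].round(1),s['width'],s['clock']))
E
python3 - <<'E'
from h import *
hd();get('scene','s19.png');get('wrist','w19.png')
E
```

```text
clock: 32.75
eef_pos: [446.9, 319.3, 127.2]
orientation: [0.332, 0.624, 0.333, -0.624]
ft_force: [-0.4, -0.5, -0.7]
width: 0.373
clock: 33.75
eef_pos: [451.2, 113.0, 127.7]
orientation: [0.632, 0.317, 0.636, -0.311]
ft_force: [-23.1, 28.0, 12.7]
width: 0.383
r 179.2 tcp-angle 0.619 tool-angle 0.629 z 127.7 F [-23.1  28.   12.7] w 0.38 t 33.8
```

View pics/s19.png

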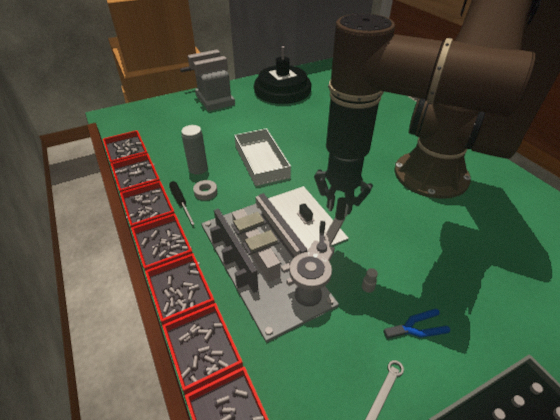

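View pics/w19.png

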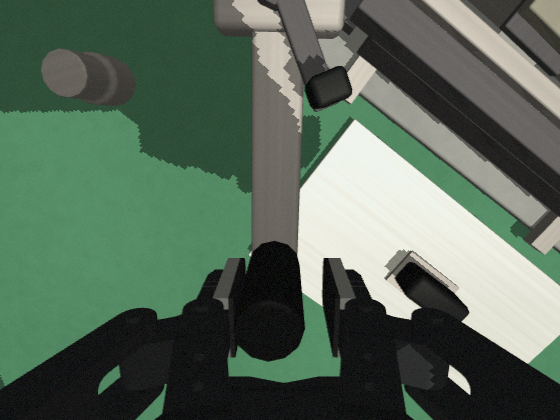

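```bash
python3 -m pendant '0 0.043 -0.605 7.7;0 0.043 -0.605 7.7;0 0.043 -0.605 7.7;0 0.043 -0.605 7.7;0 0.043 -0.605 7.7;0 0.043 -0.605 7.7;0 0.043 -0.605 7.7;0 0.043 -0.605 7.7;0 0.043 -0.605 7.7;0 0 0 0'
python3 - <<'E'
from h import *
hd()
E
python3 -m pendant '0 0.043 0.605 -7.7;0 0.043 0.605 -7.7;0 0.043 0.605 -7.7;0 0.043 0.605 -7.7;0 0.043 0.605 -7.7;0 0.043 0.605 -7.7;0 0.043 0.605 -7.7;0 0.043 0.605 -7.7;0 0.03 0.5 -6.3;0 0 0 0'
python3 - <<'E'
from h import *
hd();get('top','t20.png')
E
```

```text
clock: 34.85
eef_pos: [445.9, 316.8, 127.1]
orientation: [0.341, 0.62, 0.341, -0.619]
ft_force: [-0.1, -0.1, -0.7]
width: 0.376
r 177.4 tcp-angle -0.598 tool-angle -0.586 z 127.1 F [-0.1 -0.1 -0.7] w 0.38 t 34.9
clock: 35.85
eef_pos: [451.5, 113.8, 127.7]
orientation: [0.629, 0.323, 0.63, -0.32]
ft_force: [-7.7, 8.6, 5.4]
width: 0.381
r 178.5 tcp-angle 0.617 tool-angle 0.605 z 127.7 F [-7.7  8.6  5.4] w 0.38 t 35.9
```

View pics/t20.png

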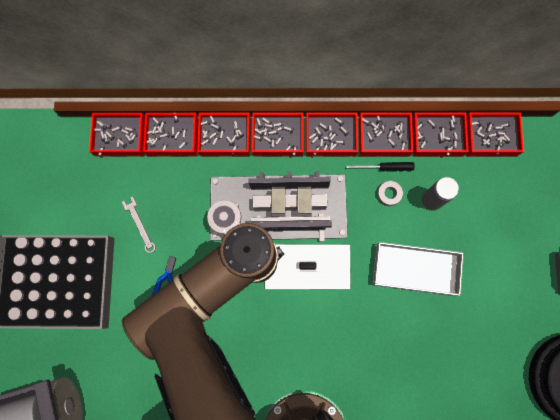

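```bash
python3 -m pendant '0 0.043 -0.605 7.7;0 0.043 -0.605 7.7;0 0.043 -0.605 7.7;0 0.043 -0.605 7.7;0 0.043 -0.605 7.7;0 0.043 -0.605 7.7;0 0.043 -0.605 7.7;0 0.043 -0.605 7.7;0 0.03 -0.5 6.3;0 0 0 0'
python3 - <<'E'
from h import *
hd();d=get('top');im=d['img'][:,:,::-1]
cv2.imwrite('pics/c21.png',cv2.resize(im[165:300,195:355],None,fx=5,fy=4.4444,interpolation=cv2.INTER_CUBIC))
E
```

```text
clock: 36.9
eef_pos: [447.3, 316.2, 127.0]
orientation: [0.342, 0.619, 0.342, -0.619]
ft_force: [0.3, -0.0, -1.0]
width: 0.382
r 175.9 tcp-angle -0.599 tool-angle -0.584 z 127.0 F [ 0.3 -0.  -1. ] w 0.38 t 36.9
```

View pics/c21.png

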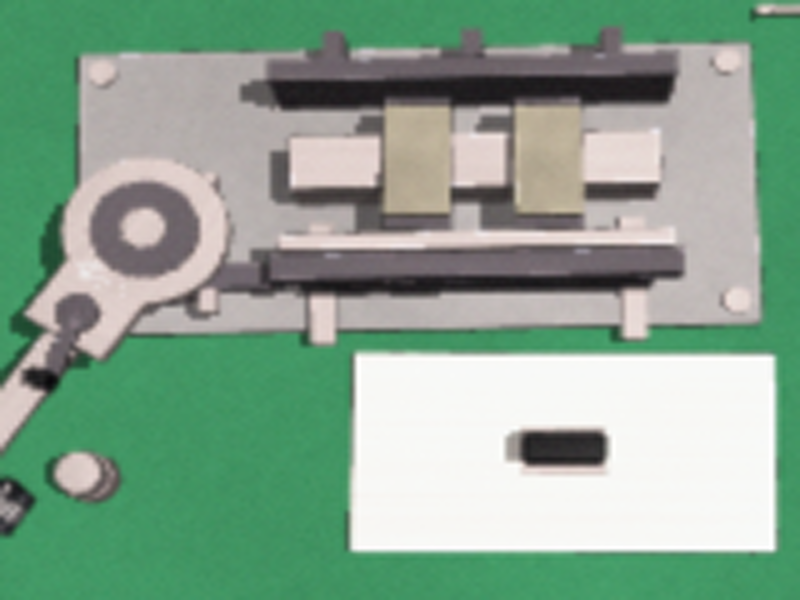

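```bash
python3 -m pendant '0 0.03 0.605 -7.7;0 0.03 0.605 -7.7;0 0.03 0.605 -7.7;0 0.03 0.605 -7.7;0 0.03 0.605 -7.7;0 0.03 0.605 -7.7;0 0.03 0.605 -7.7;0 0.03 0.605 -7.7;0 0.03 0.5 -6.3;0 0 0 0'
python3 - <<'E'
from h import *
hd()
E
python3 -m pendant '0 0.03 -0.605 7.7;0 0.03 -0.605 7.7;0 0.03 -0.605 7.7;0 0.03 -0.605 7.7;0 0.03 -0.605 7.7;0 0.03 -0.605 7.7;0 0.03 -0.605 7.7;0 0.03 -0.605 7.7;0 0.03 -0.5 6.3;0 0 0 0'
python3 - <<'E'
from h import *
hd()
E
python3 -m pendant '0 0.035 0.605 -7.7;0 0.035 0.605 -7.7;0 0.035 0.605 -7.7;0 0.035 0.605 -7.7;0 0.035 0.605 -7.7;0 0.035 0.605 -7.7;0 0.035 0.605 -7.7;0 0.035 0.605 -7.7;0 0.03 0.5 -6.3;0 0 0 0'
python3 - <<'E'
from h import *
hd()
E
python3 -m pendant '0 0.035 -0.605 7.7;0 0.035 -0.605 7.7;0 0.035 -0.605 7.7;0 0.035 -0.605 7.7;0 0.035 -0.605 7.7;0 0.035 -0.605 7.7;0 0.035 -0.605 7.7;0 0.035 -0.605 7.7;0 0.03 -0.5 6.3;0 0 0 0'
python3 - <<'E'
from h import *
hd();d=get('top');im=d['img'][:,:,::-1]
cv2.imwrite('pics/c22.png',cv2.resize(im[165:300,195:355],None,fx=5,fy=4.4444,interpolation=cv2.INTER_CUBIC))
E
```

```text
clock: 37.95
eef_pos: [449.3, 112.5, 127.5]
orientation: [0.63, 0.322, 0.63, -0.32]
ft_force: [-0.5, 0.7, 0.3]
width: 0.378
r 181.0 tcp-angle 0.615 tool-angle 0.605 z 127.5 F [-0.5  0.7  0.3] w 0.38 t 38.0
clock: 38.95
eef_pos: [440.9, 315.7, 126.9]
orientation: [0.342, 0.619, 0.342, -0.619]
ft_force: [-0.9, -0.7, 0.0]
width: 0.38
r 181.0 tcp-angle -0.578 tool-angle -0.584 z 126.9 F [-0.9 -0.7  0. ] w 0.38 t 39.0
clock: 39.95
eef_pos: [444.6, 111.3, 127.2]
orientation: [0.63, 0.322, 0.63, -0.321]
ft_force: [-0.1, -0.2, -1.0]
width: 0.381
r 185.5 tcp-angle 0.605 tool-angle 0.604 z 127.2 F [-0.1 -0.2 -1. ] w 0.38 t 40.0
clock: 40.95
eef_pos: [437.3, 316.1, 126.6]
orientation: [-0.341, -0.619, -0.341, 0.62]
ft_force: [-0.1, -0.6, 0.0]
width: 0.381
r 184.2 tcp-angle -0.569 tool-angle -0.587 z 126.6 F [-0.1 -0.6  0. ] w 0.38 t 41.0
```

View pics/c22.png

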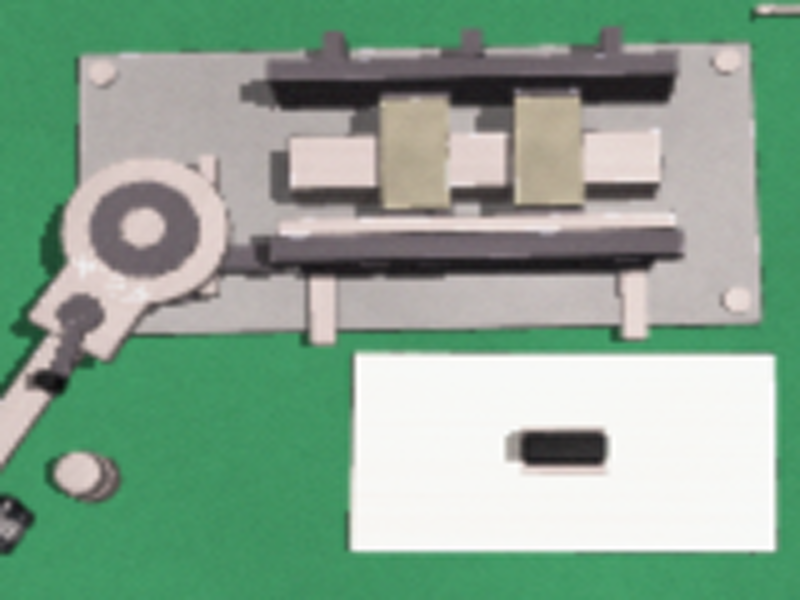

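```bash
python3 -m pendant '0 0.12 0.605 -7.7;0 0.043 0.605 -7.7;0 0.043 0.605 -7.7;0 0.043 0.605 -7.7;0 0.043 0.605 -7.7;0 0.043 0.605 -7.7;0 0.043 0.605 -7.7;0 0.043 0.605 -7.7;0 0.03 0.55 -7;0 0 0 0'
python3 - <<'E'
from h import *
hd()
E
python3 -m pendant '0 0.04 -0.605 7.7;0 0.04 -0.605 7.7;0 0.04 -0.605 7.7;0 0.04 -0.605 7.7;0 0.04 -0.605 7.7;0 0.04 -0.605 7.7;0 0.04 -0.605 7.7;0 0.04 -0.605 7.7;0 0.03 -0.6 7.6;0 0 0 0'
python3 - <<'E'
from h import *
hd();d=get('top');im=d['img'][:,:,::-1]
cv2.imwrite('pics/c23.png',cv2.resize(im[165:300,195:355],None,fx=5,fy=4.4444,interpolation=cv2.INTER_CUBIC))
E
```

```text
clock: 42.0
eef_pos: [447.0, 110.3, 127.5]
orientation: [0.631, 0.319, 0.632, -0.316]
ft_force: [-8.0, 11.0, 5.8]
width: 0.382
r 184.1 tcp-angle 0.617 tool-angle 0.616 z 127.5 F [-8.  11.   5.8] w 0.38 t 42.0
clock: 43.0
eef_pos: [441.3, 316.0, 126.8]
orientation: [0.338, 0.621, 0.338, -0.621]
ft_force: [-0.5, -0.2, 0.3]
width: 0.379
r 180.8 tcp-angle -0.581 tool-angle -0.597 z 126.8 F [-0.5 -0.2  0.3] w 0.38 t 43.0
```

View pics/c23.png

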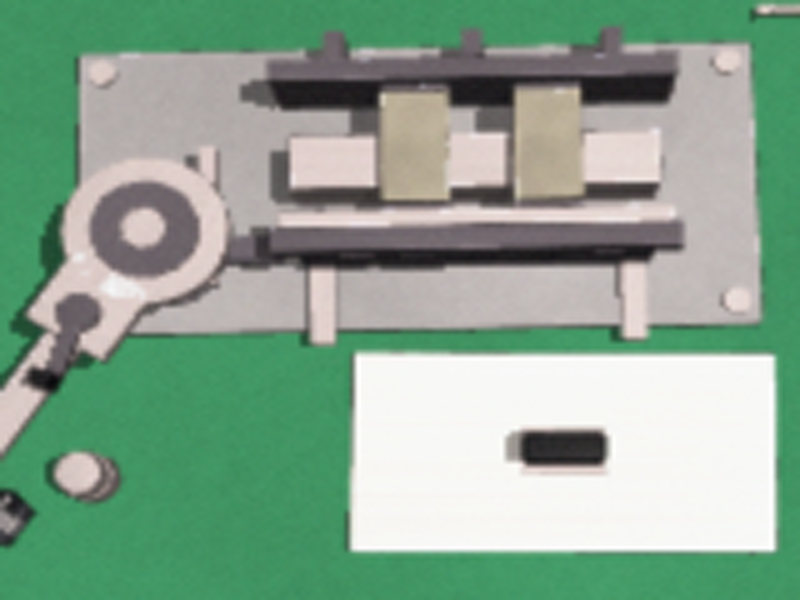

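```bash
python3 -m pendant '0 0.043 0.605 -7.7;0 0.043 0.605 -7.7;0 0.043 0.605 -7.7;0 0.043 0.605 -7.7;0 0.043 0.605 -7.7'
python3 -m pendant '0 0.04 0.5 -6.4;0 0.04 0.5 -6.4'
python3 -m pendant '0 0.04 0.5 -6.4;0 0.04 0.5 -6.4'
python3 - <<'E'
from h import *
hd()
E
```

```text
clock: 43.55
eef_pos: [413.4, 201.2, 127.5]
orientation: [0.525, 0.475, 0.527, -0.469]
ft_force: [1.6, -1.1, -0.5]
width: 0.38
clock: 43.75
eef_pos: [421.9, 158.8, 127.4]
orientation: [0.575, 0.412, 0.575, -0.41]
ft_force: [0.1, 6.2, -1.4]
width: 0.382
clock: 43.95
eef_pos: [438.5, 125.0, 127.2]
orientation: [0.616, 0.346, 0.618, -0.343]
ft_force: [0.5, -1.9, 1.2]
width: 0.381
r 182.9 tcp-angle 0.525 tool-angle 0.529 z 127.2 F [ 0.5 -1.9  1.2] w 0.38 t 44.0
```

```bash
python3 -m pendant '0 0.04 0.35 -4.4;0 0 0 0'
python3 -m pendant '0 0.04 -0.605 7.7;0 0.04 -0.605 7.7;0 0.04 -0.605 7.7;0 0.04 -0.605 7.7;0 0.04 -0.605 7.7;0 0.04 -0.605 7.7;0 0.04 -0.605 7.7;0 0.04 -0.605 7.7;0 0.03 -0.55 7;0 0 0 0'
python3 - <<'E'
from h import *
hd();d=get('top');im=d['img'][:,:,::-1]
cv2.imwrite('pics/c24.png',cv2.resize(im[165:300,195:355],None,fx=5,fy=4.4444,interpolation=cv2.INTER_CUBIC))
E
```

```text
clock: 44.15
eef_pos: [448.2, 111.6, 127.0]
orientation: [0.629, 0.322, 0.63, -0.322]
ft_force: [-0.9, -0.8, -0.5]
width: 0.376
clock: 45.15
eef_pos: [444.4, 317.6, 126.8]
orientation: [0.337, 0.622, 0.337, -0.621]
ft_force: [-0.5, -0.1, -0.4]
width: 0.382
r 179.1 tcp-angle -0.597 tool-angle -0.599 z 126.8 F [-0.5 -0.1 -0.4] w 0.38 t 45.1
```

View pics/c24.png

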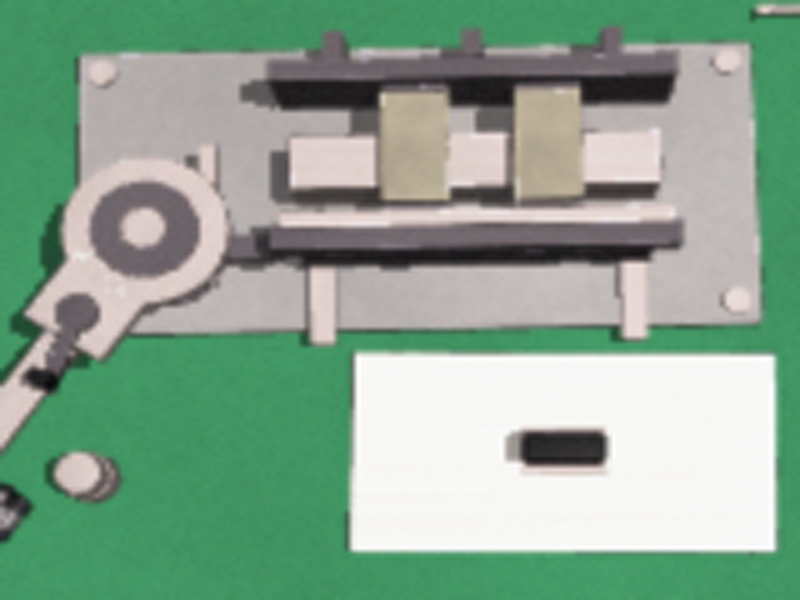

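```bash
python3 - <<'E'
from h import *
for n in ['c1','c16','c21','c22','c23','c24']:
    im=cv2.imread(f'pics/{n}.png').astype(float).mean(2)
    out=[]
    for c in ((460,505),(595,640)):
        p=im[190:310,c[0]:c[1]].mean(1); g=np.gradient(p); i=np.argmin(g); j=190+i
        w=np.clip(-g[i-4:i+5],0,None); out.append(190+(w@np.arange(i-4,i+5))/w.sum())
    print(n,np.round(out,1))
E
```

```text
c1 [265.1 261.5]
c16 [265.1 261.5]
c21 [245.9 243.8]
c22 [230.6 226.7]
c23 [221.6 222.1]
c24 [221.6 222.1]
```

```bash
python3 - <<'E'
from h import *
for n in ['c1','c21','c22','c23','c24']:
    im=cv2.imread(f'pics/{n}.png').astype(float).mean(2)
    for c in ((460,505),):
        print(n,im[190:310:3,c[0]:c[1]].mean(1).round().astype(int))
get('wrist','w24.png')
E
```

```text
c1 [ 69  64  64  86 124 173 199 196 196 196 196 195 195 196 196 196 196 197
 198 205 216 224 225 222 203 153  95  95 114 115 117 119 118 117  88  48
  38  35  38  63]
c21 [ 63  59  58  70  92 123 140 138 138 137 137 136 144 170 209 225 218 215
 182 132  94  93 108 109 112 113 113 117  92  45  31  31  34  56 116 179
 191 190 190 189]
c22 [ 63  58  57  69  92 123 139 139 143 179 218 220 226 202 129  98 105 108
 111 112 113 118  98  51  30  27  31  53 110 174 191 188 188 188 187 187
 187 187 188 189]
c23 [ 64  58  58  69  95 135 189 224 222 219 194 128  98 106 109 111 111 112
 118 100  54  29  26  30  53 109 173 191 188 188 187 188 188 188 187 187
 187 188 189 188]
c24 [ 64  58  57  69  95 135 190 223 221 218 193 127  98 106 110 113 111 108
  86  57  38  27  28  34  60 116 174 191 188 187 187 188 188 188 188 187
 187 188 189 188]
```

View pics/w24.png

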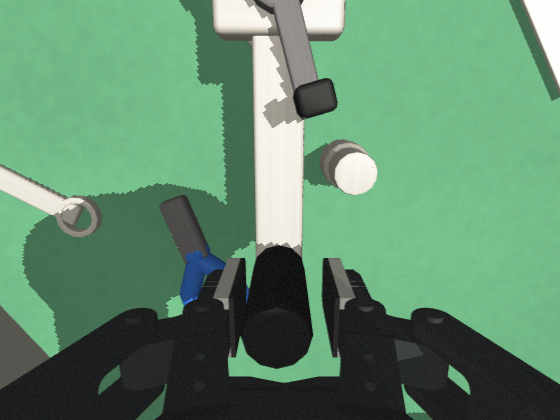

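```bash
python3 -m pendant '0 0.043 0.605 -7.7;0 0.043 0.605 -7.7;0 0.043 0.605 -7.7'
python3 -m pendant '0 0.04 0.5 -6.4;0 0.04 0.4 -5'
python3 -m pendant '0 0.04 0.4 -5;0 0.03 0.3 -3.8'
python3 - <<'E'
from h import *
hd()
E
```

```text
clock: 45.55
eef_pos: [417.2, 248.2, 127.2]
orientation: [0.457, 0.54, 0.458, -0.539]
ft_force: [1.8, 1.5, -0.1]
width: 0.377
clock: 45.75
eef_pos: [415.4, 214.6, 127.2]
orientation: [0.507, 0.494, 0.51, -0.49]
ft_force: [-13.3, 25.1, -5.2]
width: 0.382
clock: 45.95
eef_pos: [420.1, 184.3, 127.2]
orientation: [0.544, 0.452, 0.545, -0.451]
ft_force: [-0.6, 1.4, -0.3]
width: 0.38
r 178.3 tcp-angle 0.181 tool-angle 0.164 z 127.2 F [-0.6  1.4 -0.3] w 0.38 t 46.0
```

```bash
python3 -m pendant '0 0.04 0.3 -3.8;0 0.03 0.2 -2.5;0 0 0 0'
python3 - <<'E'
from h import *
hd();d=get('top');im=d['img'][:,:,::-1]
im=cv2.resize(im[165:300,195:355],None,fx=5,fy=4.4444,interpolation=cv2.INTER_CUBIC)
cv2.imwrite('pics/c25.png',im);g=im.astype(float).mean(2);print(g[190:310:3,460:505].mean(1).round().astype(int))
get('wrist','w25.png');get('scene','s25.png')
E
```

```text
clock: 46.25
eef_pos: [427.3, 164.8, 127.0]
orientation: [0.567, 0.422, 0.567, -0.422]
ft_force: [-0.2, -0.1, 0.3]
width: 0.379
r 176.3 tcp-angle 0.298 tool-angle 0.269 z 127.0 F [-0.2 -0.1  0.3] w 0.38 t 46.2
[ 64  59  58  69  95 136 191 225 223 220 194 128  99 107 111 113 111 109
  87  57  37  26  28  34  62 117 175 193 190 188 188 189 189 189 188 188
 188 189 189 188]
```

View pics/w25.png

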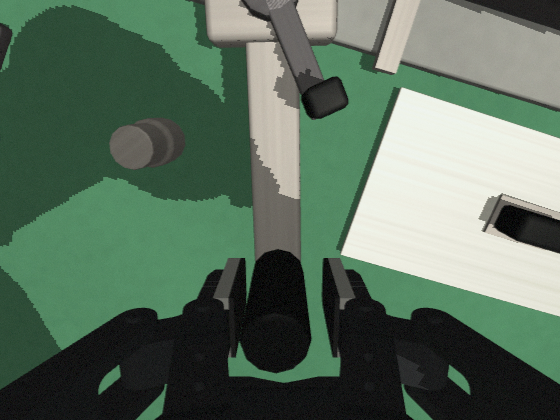

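View pics/c25.png

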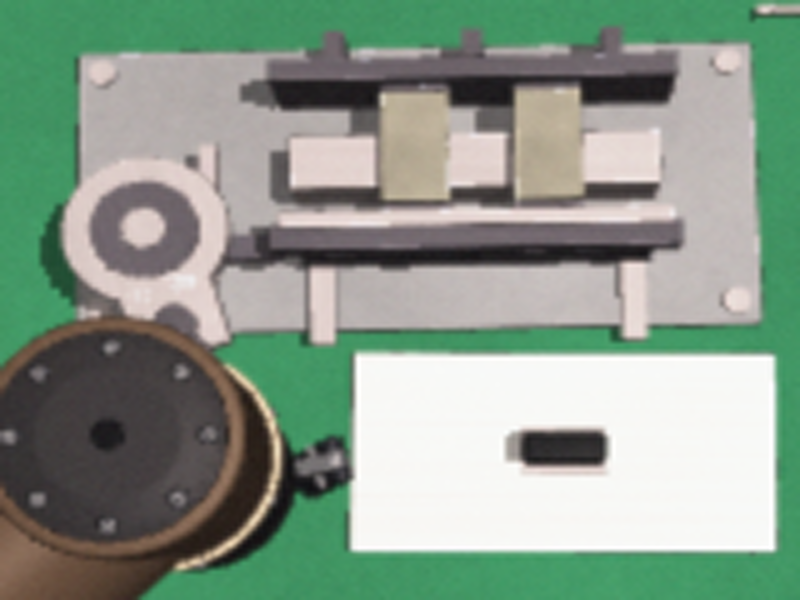

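```bash
python3 -m pendant '-0.4 0 0 0;-0.7 0 0 0;-0.8 0 0 0;-0.4 0 0 0;0 0 0 0;0 0 0 0' 0.5
python3 - <<'E'
from h import *
d=get('top');im=d['img'][:,:,::-1]
cv2.imwrite('pics/c26.png',cv2.resize(im[165:300,195:355],None,fx=5,fy=4.4444,interpolation=cv2.INTER_CUBIC))
P=lambda uv,z:px2w(d,crop(uv,195,165,5,4.4444),z)
l=P([(355,353),(776,353),(776,551),(350,551)],9);print(l.mean(0),P([(565,446)],43));e=l[0]+l[3]-l[1]-l[2];print(np.degrees(np.arctan2(-e[0],e[1])))
plan([439,-25,130],0)
E
```

```text
clock: 47.0
eef_pos: [427.8, 166.6, 218.7]
orientation: [0.567, 0.423, 0.567, -0.422]
ft_force: [-0.3, 0.9, -0.7]
width: 0.502
[468.73142486  -9.52416184   9.        ] [[469.1879671   -9.30964053  43.        ]]
0.23885345327666302
t 47.05 pos [427.6 166.4 218.2] head -73.4 tilt 0.05 | turn -73.37 | shift then units [ 2.205 -4.783  0.288] (before-turn frame [ 2.205 -1.093  4.666]) w 0.507 F [ 0.5 -0.2  0.7] j6 1.06
```

View pics/c26.png

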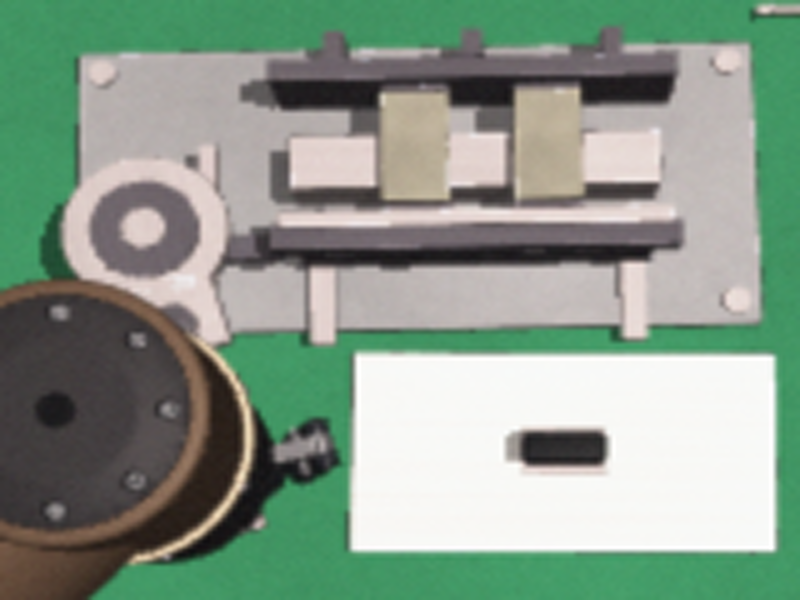

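```bash
python3 - <<'E'
from h import *
plan([469,-9.4,150],0.24)
E
python3 -m pendant '0.2 0 0.4 0;0.3 0 0.7 8;0.3 0.1 0.8 8;0.2 0.2 0.8 8;0.1 0.3 0.7 8;0.1 0.4 0.6 8;0 0 0 8;0 0 0 8;0 0 0 8;0 0 0 8'
python3 -m pendant '0 0 0 8;0 0 0 8;0 0 0 8;0 0 0 8;0 0 0 2;0 0 0 0;0 0 0 0'
python3 - <<'E'
from h import *
plan([469,-9.4,120],0.24)
E
```

```text
t 47.05 pos [427.6 166.4 218.2] head -73.4 tilt 0.05 | turn -73.61 | shift then units [ 1.704 -4.398  1.019] (before-turn frame [ 1.704 -0.263  4.507]) w 0.507 F [ 0.5 -0.2  0.7] j6 1.06
clock: 48.05
eef_pos: [474.5, 4.3, 169.5]
orientation: [-0.208, -0.675, -0.208, 0.677]
ft_force: [0.7, 0.4, 0.8]
width: 0.5
clock: 48.75
eef_pos: [474.8, 4.6, 170.1]
orientation: [-0.005, -0.707, -0.004, 0.708]
ft_force: [-0.0, 1.3, 0.4]
width: 0.498
t 48.75 pos [474.8   4.6 170.1] head -179.3 tilt 0.09 | turn 0.47 | shift then units [1.253 0.348 0.144] (before-turn frame [1.253 0.347 0.147]) w 0.498 F [-0.   1.3  0.4] j6 -0.41
```

```bash
python3 -m pendant '0.3 0.18 0.07 0.4;0.5 0.18 0.07 0;0.4 0 0 0;0 0 0 0;0 0 0 0'
python3 - <<'E'
from h import *
d=get('wrist','w27.png');plan([469,-9.4,15],0.24);print(w2px(d,[[469,-9.4,43]]))
E
```

```text
clock: 49.25
eef_pos: [469.8, -9.8, 123.0]
orientation: [-0.002, -0.707, -0.002, 0.707]
ft_force: [-0.1, 0.6, -0.9]
width: 0.5
t 49.30 pos [470.2  -9.6 123.5] head -179.7 tilt 0.03 | turn 0.04 | shift then units [ 2.711 -0.006  0.032] (before-turn frame [ 2.711 -0.006  0.032]) w 0.499 F [-1.1  0.3  0.3] j6 -0.40
[[285.15972898 223.86374442]]
```

View pics/w27.png

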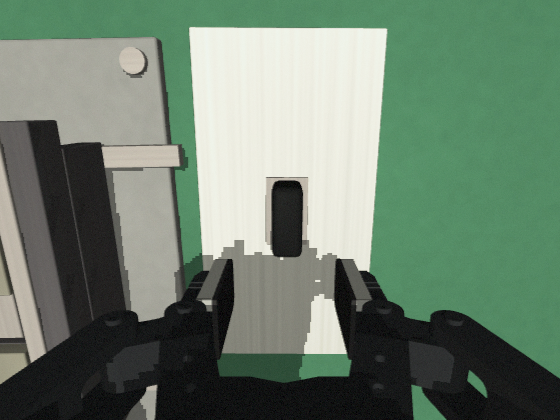

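```bash
python3 -m pendant '0.5 0 0.03 0;0.7 0 0 0;0.7 0 0 0;0.5 0 0 0;0.22 0 0 0;0.05 0 0 0;0 0 0 0'
python3 -m pendant '0 0 0 0;0 0 0 0;0 0 0 0;0 0 0 0' 1 50
python3 -m pendant '-0.2 0 0 0;-0.5 0 0 0;-0.8 0 0 0;-0.8 0 0 0;-0.8 0 0 0;-0.4 0 0 0;0 0 0 0;0 0 0 0' - 80
python3 - <<'E'
from h import *
d=get('wrist','w28.png');plan([460.3,-318.5,150],-6.5);get('scene','s28.png')
E
```

```text
clock: 50.0
eef_pos: [469.3, -9.5, 16.8]
orientation: [0.002, 0.707, 0.002, -0.707]
ft_force: [0.5, 0.2, -0.2]
width: 0.5
clock: 50.4
eef_pos: [469.2, -9.5, 17.2]
orientation: [0.001, 0.708, 0.002, -0.706]
ft_force: [-1.7, 0.6, 7.2]
width: 0.218
clock: 51.2
eef_pos: [468.1, -9.8, 156.0]
orientation: [0.001, 0.707, 0.002, -0.707]
ft_force: [0.1, 0.4, -2.3]
width: 0.22
t 51.25 pos [467.7  -9.9 155.3] head -179.8 tilt 0.07 | turn 6.71 | shift then units [ 0.133  7.686 -0.691] (before-turn frame [0.133 7.714 0.212]) w 0.222 F [-0.2 -0.6 -3. ] j6 -0.40
```

View pics/w28.png

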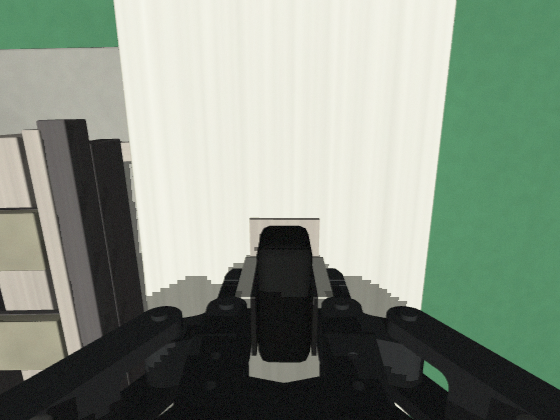

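View pics/s28.png

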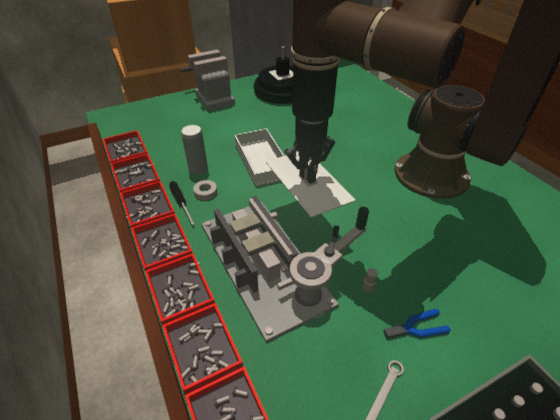

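```bash
python3 - <<'E'
from h import *
d=get('scene');im=d['img'][:,:,::-1];cv2.imwrite('pics/c29.png',cv2.resize(im[120:200,225:305],None,fx=7,fy=7,interpolation=cv2.INTER_CUBIC))
d=get('top');im=d['img'][:,:,::-1];cv2.imwrite('pics/c30.png',cv2.resize(im[230:310,360:480],None,fx=6,fy=6,interpolation=cv2.INTER_CUBIC))
E
```

```text
(no output)
```

View pics/c29.png

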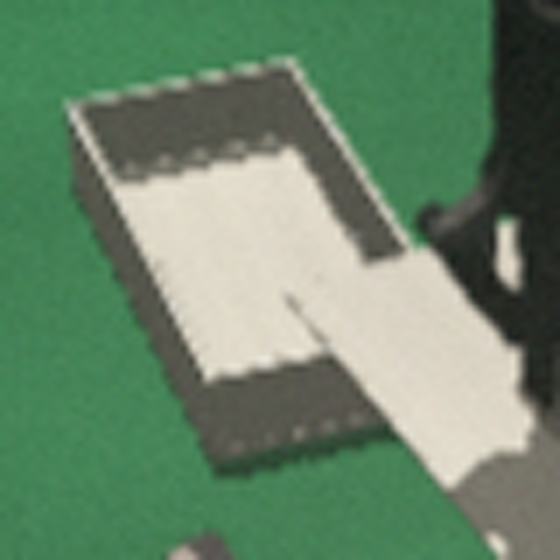

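View pics/c30.png

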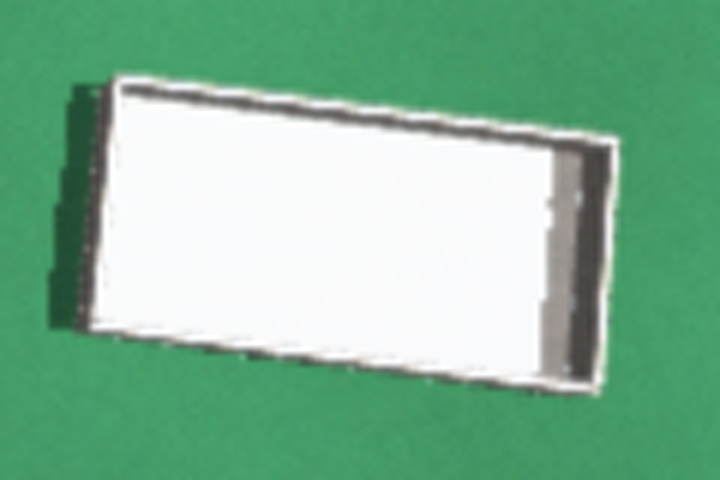

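```bash
python3 - <<'E'
from h import *
d=get('top')
t=px2w(d,crop([(112,76),(619,138),(601,386),(91,328)],360,230,6,6),48);print(t.round(1),t.mean(0));print([np.linalg.norm(t[i]-t[i-1]).round(1) for i in range(4)])
e=t[0]+t[3]-t[1]-t[2];print(np.degrees(np.arctan2(-e[0],e[1])))
s=get('scene');p=px2w(s,crop([(73,104),(293,63)],225,120,7,7),48);print(p.round(1), (p[0]-p[1])/2+0, 'cf',t[1],t[2])
plan([460.5,-319,110],-6.5)
E
```

```text
[[ 533.6 -208.4   48. ]
 [ 505.3 -443.8   48. ]
 [ 390.5 -429.3   48. ]
 [ 415.9 -195.7   48. ]] [ 461.31471305 -319.30080612   48.        ]
[np.float64(118.4), np.float64(237.1), np.float64(115.7), np.float64(235.0)]
-6.5475356131638724
[[ 501.3 -445.3   48. ]
 [ 387.  -428.9   48. ]] [ 5.71489651e+01 -8.19340331e+00  5.68434189e-14] cf [ 505.25038395 -443.78564315   48.        ] [ 390.46609999 -429.29805732   48.        ]
t 51.50 pos [468.1  -9.9 155.2] head -179.8 tilt 0.11 | turn 6.73 | shift then units [ 1.136  7.698 -0.688] (before-turn frame [1.136 7.725 0.219]) w 0.221 F [-0.4  0.2 -3.3] j6 -0.40
```

```bash
python3 -m pendant '0 0.5 0.02 0;0 0.8 0.02 0;0 0.92 0.03 0;0 0.92 0.03 0;0 0.92 0.03 0;0 0.92 0.03 0;0 0.92 0.02 0;0 0.8 0.02 0;0 0.6 0.02 0;0 0.4 0 0'
python3 -m pendant '0 0 0 6.7;0 0 0 0;0 0 0 0'
python3 - <<'E'
from h import *
get('scene','s31.png');plan([460.5,-319,90],-6.5)
E
```

```text
clock: 52.5
eef_pos: [460.5, -319.4, 155.2]
orientation: [-0.001, -0.707, -0.001, 0.708]
ft_force: [-0.9, 0.6, -3.5]
width: 0.22
clock: 52.8
eef_pos: [461.0, -317.4, 155.8]
orientation: [0.039, -0.706, 0.039, 0.706]
ft_force: [0.0, -0.0, -2.5]
width: 0.22
t 52.85 pos [ 461.  -317.3  155.9] head 173.7 tilt 0.02 | turn 0.22 | shift then units [1.648 0.044 0.008] (before-turn frame [1.648 0.044 0.008]) w 0.221 F [-0.6  0.3 -3.7] j6 0.14
```

View pics/s31.png

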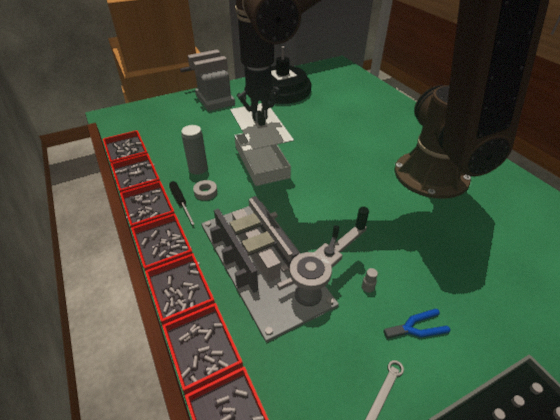

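```bash
python3 -m pendant '0.4 0.04 0 0;0.6 0 0 0;0.6 0 0 0;0.4 0 0 0;0.1 0 0 0;0 0 0 0;0 0 0 0'
python3 - <<'E'
from h import *
plan([460.5,-319,60.5],-6.5)
E
```

```text
clock: 53.55
eef_pos: [461.6, -319.4, 73.1]
orientation: [-0.039, 0.706, -0.04, -0.706]
ft_force: [0.7, -0.3, -1.9]
width: 0.22
t 53.55 pos [ 461.6 -319.4   73.1] head 173.6 tilt 0.08 | turn 0.11 | shift then units [ 0.315 -0.007  0.03 ] (before-turn frame [ 0.315 -0.007  0.03 ]) w 0.220 F [ 0.7 -0.3 -1.9] j6 0.14
```

```bash
python3 -m pendant '0.1 0 0.03 0;0.1 0 0 0;0 0 0 0;0 0 0 0'
python3 -m pendant '0.05 0 0 0;0.03 0 0 0;0 0 0 0'
python3 -m pendant '0.03 0 0 0;0 0 0 0;0 0 0 0'
```

```text
clock: 53.95
eef_pos: [459.6, -319.3, 64.1]
orientation: [0.04, -0.706, 0.04, 0.706]
ft_force: [0.9, 0.3, -3.0]
width: 0.218
clock: 54.25
eef_pos: [459.5, -319.2, 60.7]
orientation: [0.04, -0.706, 0.04, 0.706]
ft_force: [-0.6, 0.2, -3.7]
width: 0.214
clock: 54.55
eef_pos: [459.7, -319.3, 60.4]
orientation: [-0.04, 0.706, -0.04, -0.706]
ft_force: [-2.2, 2.5, 6.0]
width: 0.218
```

```bash
python3 -m pendant '0 0 0 0;0 0 0 0;0 0 0 0;0 0 0 0' 0.4 40
python3 -m pendant '-0.4 0 0 0;-0.8 0 0 0;-0.9 0 0 0;-0.9 0 0 0;-0.9 0 0 0;-0.4 0 0 0;0 0 0 0;0 0 0 0;0 0 0 0'
python3 -m pendant '-0.1 0.6 0.3 0;0 0.9 0.4 0;0 0.9 0.4 0;0 0.9 0.4 0;0 0.6 0.3 0;0 0 0 0;0 0 0 0'
python3 - <<'E'
from h import *
d=get('top');im=d['img'][:,:,::-1]
cv2.imwrite('pics/c32.png',cv2.resize(im[160:310,340:480],None,fx=4,fy=4,interpolation=cv2.INTER_CUBIC))
cv2.imwrite('pics/c33.png',cv2.resize(im[165:300,195:355],None,fx=5,fy=4.4444,interpolation=cv2.INTER_CUBIC))
s=get('scene');im=s['img'][:,:,::-1];cv2.imwrite('pics/c34.png',cv2.resize(im[110:320,190:400],None,fx=2.8,fy=2.8,interpolation=cv2.INTER_CUBIC))
print(r.read_state()['eef_pos'],r.read_state()['clock'])
E
```

```text
clock: 54.95
eef_pos: [459.7, -319.3, 59.7]
orientation: [-0.04, 0.706, -0.04, -0.706]
ft_force: [0.3, 0.1, -0.2]
width: 0.601
clock: 55.85
eef_pos: [459.0, -318.9, 230.4]
orientation: [0.04, -0.705, 0.04, 0.707]
ft_force: [-0.4, -0.2, -0.5]
width: 0.598
clock: 56.55
eef_pos: [369.7, -466.3, 234.2]
orientation: [0.041, -0.705, 0.04, 0.707]
ft_force: [-0.2, 0.9, 0.3]
width: 0.602
[ 370.5817159  -465.60184743  234.90625794] 56.65
```

View pics/c32.png

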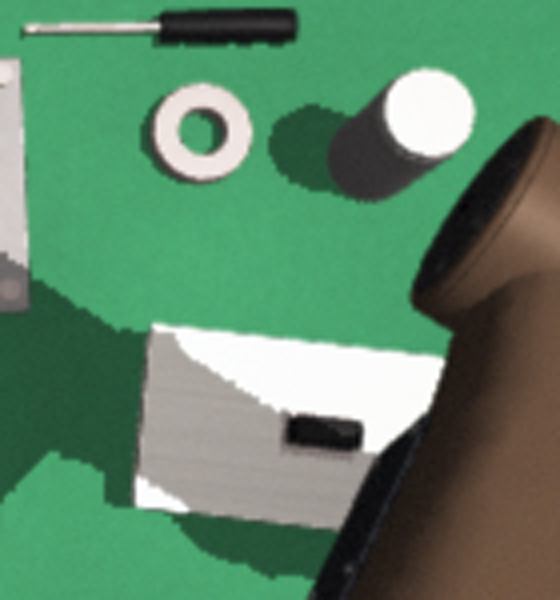

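View pics/c33.png

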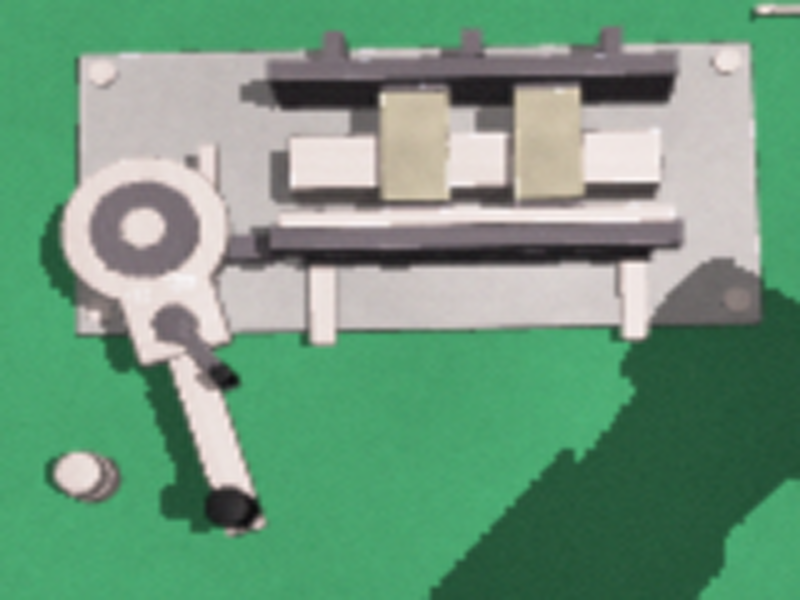

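View pics/c34.png

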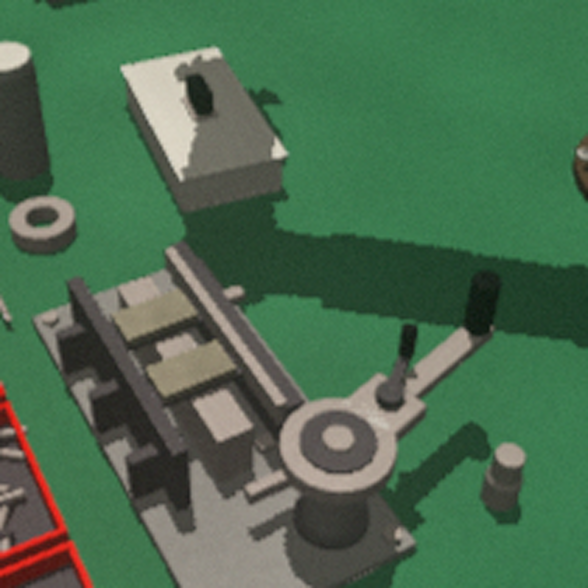

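```bash
python3 - <<'E'
from h import *
d=get('top');P=lambda uv,z:px2w(d,crop(uv,195,165,5,4.4444),z)
for c in ([(380,91),(448,90),(449,199),(382,199)],[(516,89),(581,88),(581,198),(516,198)]):
    p=P(c,86);v=p.mean(0)[:2]-[648.8,41.5];e=(p[0]+p[1]-p[2]-p[3]);print('pad rest',v@[.9997,.0227],v@[-.0227,.9997],np.degrees(np.arctan2(e[1],e[0]))-1.3)
l=px2w(d,crop([(152,323),(134,505)],340,160,4,4),52);print(l, 'knob',px2w(d,crop([(324,432)],340,160,4,4),86))
print(P([(280,219),(674,215)],92))
E
```

```text
pad rest 6.765445512607424 33.786928752200616 -0.09888338941044306
pad rest 6.173703305341264 -40.97038769399238 -1.3140821168978536
[[ 538.42614969 -206.12783439   52.        ]
 [ 411.20573897 -190.46728894   52.        ]] knob [[ 459.5002305  -314.97365912   86.        ]]
[[605.76535162 149.44174566  92.        ]
 [608.82353824 -68.52959588  92.        ]]
```

```bash
python3 - <<'E'
from h import *
s=r.read_state();print(s['clock'],s['ft_force'],s['qd'].round(3)); print(r.sign_off())
E
```

```text
56.7 [0.33006803 0.32010435 0.2933949 ] [ 0.008 -0.005  0.004  0.002 -0.001  0.002]
the job is handed in; nothing more can be done
None
```

The job is done and handed in at 56.7 s; sign-off reports no verdict.

- **What I did:**
  - I set the lid on the bench and laid both brake pads across the rest; there were only two in the tin.
  - I flipped the tab to tighten, then wound the jaw with repeated full handle swings. The last one drew about 29 N and then gave way with no further jaw travel, which I took as the hard stop.
  - Afterwards I put the lid back on the tin.
- **Pads:** they measured about +6 to +7 mm past the rest's middle towards the fence, at y of about +34 and −41 mm. Both were square to within about 1.5°.
- **Jaw:** camera estimates of its travel scattered from about 29 to 31 mm, depending on the scale used. None was below the 27 mm needed.
- **Lid:** it met the tin at the seated height and looked level and in place. The final top view put the knob within about 5 mm of the tin's measured centre.
- **Disagreements:**
  - The lid was knocked about 35 mm aside on the bench partway through, so I measured it again before picking it up.
  - Positions from the different cameras differed by 2–5 mm, and by up to about 10 mm for the knob in the first views and more for one rough scene-camera reading of the handle grip, which I ignored.
- **Other tools:** in the last pictures the screwdriver, bearing, can and socket looked unmoved. I did not recheck the wrench and pliers at the end.

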